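# Open the optics enclosure and clear its lens rings into the kit drawer

## Robot

A 6-joint arm with a two-finger parallel gripper is mounted at the origin on a cart in front of the work surface, level with it; the furniture and walls round the work are solid. World frame = base frame: x ahead of the robot, y to its left, z up, the work surface at z = 0. Lengths are in mm, angles in rad, forces in N, time in s.
With the tool pointing down it reaches from about 300 to 850 mm from the base axis. Payload 4.2 kg.
Tool frame: the origin (TCP) lies at the very end of the fingers, on their centre line; the grasp point (between the pads) lies 19 mm behind it; z points along the fingers, y is the line along which they close (so a half turn about z gives the same grasp; the last joint's range is limited). The gripper opens to 91 mm and grips with 3 to 60 N. Pads are 32 mm wide; open, the fingers measure 118 mm over their backs; the gripper's body (76 mm by 178 mm) begins 60 mm behind the grasp point.
Start: joints at [-1.324, 0.32, 1.565, -0, 1.257, -0.02], TCP at [151.599, -554.672, 213.976] pointing down, gripper open.
Joint ranges: [-3.11, 3.11], [-0.84, 2.01], [0.21, 2.61], [-1.34, 4.49], [0.05, 2.63], [-2.56, 2.56]. Speed limits (rad/s): [2.57, 2.57, 3.14, 3.14, 3.14, 3.14].

## Interface

Orientations are given as a unit quaternion [x, y, z, w].
In Python, from station import arm gives the robot as it stands. The module is installed in compiled form; this text tells all that it offers.
- The arm moves only by the shell command python3 -m creep 'ROWS' [FORCE]. ROWS is a JSON object of lists of equal length, an entry for each row: "turn": the turn, a rotation vector about the tool's x, y, z scaled (see below), a list of three; "offset": the shift along the tool's x, y, z scaled (see below), a list of three; "grip": the opening in per cent of the stroke, from 0 (shut) to 100 (fully open). In form: {"turn": [[ax, ay, az], ...], "offset": [[x, y, z], ...], "grip": [grip, ...]}. A call has 1 to 12 rows; each row shifts and turns the commanded pose from where the row before left it, along the tool's axes as they then stand; what a row does not reach is not made up. The controller multiplies each number of a shift by 25 mm and each number of a turn by 5 degrees. A row lasts 1/12 s, in which the tool goes at most 41.7 mm and 7.16 degrees, less where a joint would pass 70% of its speed; a pose out of reach is approached as far as the arm can. A call with a number of a shift or a turn outside -1 to 1 is refused whole. A call with a gripper value outside its range is refused whole. The fingers move at their own pace and stop on an object; FORCE is the grip in N (left out, the last holds). Time passes only in rows, so rows that do not move let the fingers close. It gives the time, the measured TCP pose, the force, the opening and the grip force at its end, in the units of the state.
- arm.get_state(): the state, without advancing time (a new reading comes with each control period).
- arm.camera(name): name is "scene" or "top" or "wrist"; returns the picture (384x512x3 uint8, red, green, blue); there is no depth.
- arm.get_calibration(name): a dict with "intrinsics" (3x3 intrinsics, pixels), "eye" and "orientation" of the camera in the world. Camera axes: x right, y up, looking along -z (the intrinsics and any distortion apply to the point x, -y, -z); pixel columns grow to the right and rows downward; lengths in mm; the calibration is good to about 2 mm. A picture is of the moment at which its call begins: read the wrist's pose just before it. get_calibration takes no time and is no camera call; for the wrist camera it gives the pose at the moment of the call.
- arm.job_done(): hands the job in; it is judged then, once.
The state is a dict: "time": time; "joint_pos": joint angles; "qd": joint speeds; "joint_torque": joint torques, N m; "eef_pos": TCP position; "orientation": TCP orientation; "wrist_force": force on the tool from outside, world axes, zero at the start; "ft_torque": the same for the moment, N m; "width": finger opening in mm; "grasp_force": force on a finger pad.
Only numpy, scipy, OpenCV 4.12 (cv2) and the standard library are available. Lean on these libraries where they do the work, as an engineer would, in place of code of your own. Each camera call takes 0.05 s, during which the arm holds its last target. There are 200 camera calls.

## Task

Loosen the four captive thumbscrews on the optics enclosure by a quarter turn anticlockwise each, fully to the stop, then lift the cover plate off by its handle and lay it flat, handle up, in the middle of the cork mat. Then move every lens-tube ring from the enclosure into the open kit drawer and push the drawer fully home until it snaps in. Leave the other things on the bench where they are.

Things in the scene. Friction and masses are not known exactly. Their poses are not given: they have to be found in the camera images.
- enclosure_floor (a point): centre of the inner floor of the grey optics enclosure (fixed to the bench), 5 mm above its underside. Its x axis runs along the enclosure, y across, z up. Inside 164 x 100 mm; walls 5 mm thick, rim 40 mm above this point. The cover rests on the rim and on a lug at each end. The rings lie in a row along x on the floor, about 40 mm apart
- screw1_wing (a point): centre of the wing of thumbscrew 1, which stands upright at x = -98 mm, y = -30 mm from the middle of the enclosure. The wing is a flat steel bar 32 mm long (its y axis), 9 mm thick (its x axis) and 22.5 mm high, centred here; its underside is 1.5 mm above the cover plate. It turns about its vertical z axis and this frame turns with it; it stays with the enclosure
- screw2_wing (a point): centre of the wing of thumbscrew 2, which stands upright at x = -98 mm, y = 30 mm from the middle of the enclosure. The wing is a flat steel bar 32 mm long (its y axis), 9 mm thick (its x axis) and 22.5 mm high, centred here; its underside is 1.5 mm above the cover plate. It turns about its vertical z axis and this frame turns with it; it stays with the enclosure
- screw3_wing (a point): centre of the wing of thumbscrew 3, which stands upright at x = 98 mm, y = -30 mm from the middle of the enclosure. The wing is a flat steel bar 32 mm long (its y axis), 9 mm thick (its x axis) and 22.5 mm high, centred here; its underside is 1.5 mm above the cover plate. It turns about its vertical z axis and this frame turns with it; it stays with the enclosure
- screw4_wing (a point): centre of the wing of thumbscrew 4, which stands upright at x = 98 mm, y = 30 mm from the middle of the enclosure. The wing is a flat steel bar 32 mm long (its y axis), 9 mm thick (its x axis) and 22.5 mm high, centred here; its underside is 1.5 mm above the cover plate. It turns about its vertical z axis and this frame turns with it; it stays with the enclosure
- screw1 (a joint): angle of thumbscrew 1, rad: near 0 (wing across the enclosure) it holds the cover; it grows anticlockwise seen from above to the stop at 1.57 (wing along the enclosure), where the wing passes through its slot in the cover's end. Cover free above 1.3. Stiff by 0.05 N m, stays where left
- screw2 (a joint): angle of thumbscrew 2, rad: near 0 (wing across the enclosure) it holds the cover; it grows anticlockwise seen from above to the stop at 1.57 (wing along the enclosure), where the wing passes through its slot in the cover's end. Cover free above 1.3. Stiff by 0.05 N m, stays where left
- screw3 (a joint): angle of thumbscrew 3, rad: near 0 (wing across the enclosure) it holds the cover; it grows anticlockwise seen from above to the stop at 1.57 (wing along the enclosure), where the wing passes through its slot in the cover's end. Cover free above 1.3. Stiff by 0.05 N m, stays where left
- screw4 (a joint): angle of thumbscrew 4, rad: near 0 (wing across the enclosure) it holds the cover; it grows anticlockwise seen from above to the stop at 1.57 (wing along the enclosure), where the wing passes through its slot in the cover's end. Cover free above 1.3. Stiff by 0.05 N m, stays where left
- cover_handle (a point): centre of the grip bar of the loose aluminium cover plate (0.22 kg): black bar 80 mm long (its x axis, along the plate), 12 mm wide (y), 12 mm high, 36 mm above the plate's middle. Plate 224 x 112 x 4 mm, two 18 mm wide open slots in each end, two tabs 6 mm deep under it that sit inside the enclosure; so this point is 44 mm above the surface on which the cover lies by its tabs. Lift it straight up off the enclosure by at least 40 mm
- mat_top (a point): centre of the top of the cork mat, 224 mm long (its x axis) x 112 mm x 3 mm, flat on the bench, fixed: the place for the cover
- drawer_floor (a point): centre of the inner floor of the grey kit drawer (moves with it), 10 mm above the bench. Its -x axis points out of the case, the way the drawer opens; y across. Inside 108 mm (x) by 116 mm (y), walls 30 mm above the floor; front panel outside at x = -64 mm, 40 mm above the floor. The white case (56 mm high, 140 mm wide, fixed) hides the rear of the drawer: at joint value q its front edge is at x = q - 62 mm
- drawer_lip (a point): middle of the outer edge of the finger lip on the drawer's front, 42 mm above the bench, 60 mm wide, 8 mm high, standing 11 mm out of the front; axes as the drawer's (+x is the way to push)
- drawer (a joint): drawer opening in m: 0 is fully home, 0.115 fully out, starts about 0.1 out. Friction about 0.8 N; within about the last 16 mm a spring detent first resists, by about 4 N, and from about 5 mm draws the drawer home; it then stays
- ring1_center (a point): black lens-tube ring, outer diameter 31 mm, bore 18 mm, 12 mm high, lying flat; this point is its centre (6 mm above its underside). Between two and four rings are present; an absent one has no reading
- ring2_center (a point): black lens-tube ring, outer diameter 31 mm, bore 18 mm, 12 mm high, lying flat; this point is its centre (6 mm above its underside). Between two and four rings are present; an absent one has no reading
- ring3_center (a point): black lens-tube ring, outer diameter 31 mm, bore 18 mm, 12 mm high, lying flat; this point is its centre (6 mm above its underside). Between two and four rings are present; an absent one has no reading
- ring4_center (a point): black lens-tube ring, outer diameter 31 mm, bore 18 mm, 12 mm high, lying flat; this point is its centre (6 mm above its underside). Between two and four rings are present; an absent one has no reading
- post_holder: bystander: black post holder, 44 x 32 x 46 mm; origin under its foot
- cover: the cover plate as a body, origin in the middle of the plate's underside (38 mm below the grip bar's centre)

How it is judged:
By the outcome, as a careful person would: the job done as asked, in the order asked, and still so for the second after the job is handed in, with the robot touching nothing.
Of ring1, ring2, ring3, ring4 only 2 to 4 are there at a start; the rules pass over those that are not, and their reading is None.
At some moment in a run one of cover may be knocked a few centimetres aside while the robot is not near it.
Once in a run the grip may slacken for a moment while it holds something.
It also fails if it takes over 192 s, if anything falls off the work surface, if the arm or the gripper's body presses on something with over 40 N, if the wrist force passes 120 N, or if a joint passes its speed limit or range.

## Working session

There is one attempt and no reset: what is moved stays moved. The work goes in short steps, Python scripts to look and compute and a shell command to move; the robot and the scene stay as the last step left them, time stands still between calls to the robot, and variables do not carry over. Pictures are saved under pics/ and viewed, at most 14 in all, crops included, and the job is handed in when it is done.

```bash
mkdir -p pics; cat > h.py <<'E'
import numpy as np, cv2
from station import arm
from scipy.spatial.transform import Rotation as R
def shot(n,f=None):
    c=arm.get_calibration(n); im=arm.camera(n)
    if f: cv2.imwrite('pics/'+f,im[:,:,::-1])
    return im,c
def rot(c):
    o=np.array(c['orientation'],float)
    return o if o.shape==(3,3) else R.from_quat(o).as_matrix()
def ray(c,u,v):
    d=np.linalg.inv(np.array(c['intrinsics']))@[u,v,1]
    return np.array(c['eye'],float),rot(c)@[d[0],-d[1],-d[2]]
def onz(c,u,v,z):
    e,d=ray(c,u,v); return e+d*(z-e[2])/d[2]
def proj(c,p):
    q=rot(c).T@(np.array(p,float)-np.array(c['eye'])); k=np.array(c['intrinsics'])@[q[0],-q[1],-q[2]]
    return k[:2]/k[2]
E
python3 - <<'E'
from h import *
s=arm.get_state(); print({k:np.round(v,3) for k,v in s.items()})
for n in('top','scene'):
    im,c=shot(n,n+'0.png'); print(n,c)
print(R.from_quat(s['orientation']).as_matrix().round(3))
E
```

```text
{'time': np.float64(0.0), 'joint_pos': array([-1.324,  0.32 ,  1.566,  0.   ,  1.257, -0.02 ]), 'qd': array([-0.001, -0.001,  0.002, -0.001,  0.001, -0.   ]), 'joint_torque': array([-1.0000e-03, -4.1247e+01, -2.3197e+01,  7.3000e-02,  4.6000e-02,
       -0.0000e+00]), 'eef_pos': array([ 151.45 , -554.162,  213.12 ]), 'orientation': array([ 0.991,  0.133, -0.   , -0.001]), 'wrist_force': array([-0.224, -0.018,  0.417]), 'ft_torque': array([0.025, 0.017, 0.033]), 'grasp_force': np.float64(0.0), 'width': np.float64(91.189)}
top {'intrinsics': array([[371.09922598,   0.        , 256.6057018 ],
       [  0.        , 371.09922598, 190.84460364],
       [  0.        ,   0.        ,   1.        ]]), 'eye': array([378.17881345, 171.00275179, 921.47192288]), 'orientation': array([ 0.04857509, -0.06643321, -0.69681508,  0.71251374])}
scene {'intrinsics': array([[433.12797642,   0.        , 255.30631207],
       [  0.        , 433.12797642, 185.13989295],
       [  0.        ,   0.        ,   1.        ]]), 'eye': array([161.04476211, 819.19875473, 517.94283377]), 'orientation': array([-0.13456634,  0.48638255,  0.8370266 , -0.2114483 ])}
[[ 0.965  0.264 -0.   ]
 [ 0.264 -0.965  0.002]
 [ 0.    -0.002 -1.   ]]
```

View pics/top0.png

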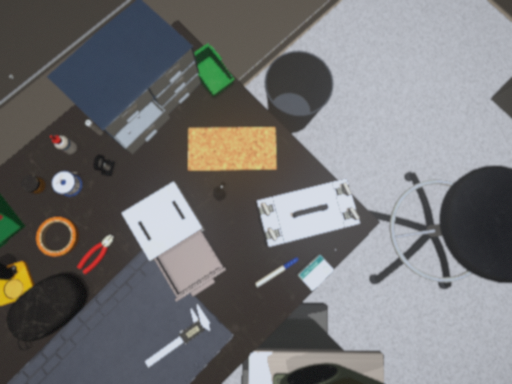

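View pics/scene0.png

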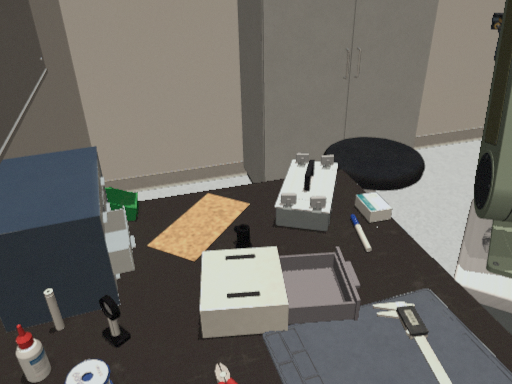

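```bash
python3 - <<'E'
from h import *
im=cv2.imread('pics/top0.png'); c=arm.get_calibration('top')
hsv=cv2.cvtColor(im,cv2.COLOR_BGR2HSV)
def rect(m,z,name,box):
    mm=np.zeros_like(m); x0,y0,x1,y1=box; mm[y0:y1,x0:x1]=m[y0:y1,x0:x1]
    cs,_=cv2.findContours(mm,0,2); k=max(cs,key=cv2.contourArea)
    p=np.array([onz(c,u,v,z)[:2] for u,v in k[:,0]],np.float32)
    r=cv2.minAreaRect(p); b=cv2.boxPoints(r); print(name,np.round(r[0],1),np.round(r[1],1),round(r[2],1),b.round(0).tolist())
rect(cv2.inRange(hsv,(8,90,120),(30,255,255)),3,'mat',(150,100,300,190))
w=cv2.inRange(hsv,(0,0,150),(180,60,255))
rect(w,49,'cover',(250,170,370,260)); rect(w,56,'case',(110,170,215,270))
rect(cv2.inRange(hsv,(0,0,0),(180,255,80)),89,'handle',(285,200,335,220))
cv2.imwrite('pics/c0.png',cv2.resize(im[165:305,115:375],None,fx=3,fy=3,interpolation=2))
E
```

```text
mat [639.2 214.6] [116.1 226.9] 1.7 [[578.0, 326.0], [584.0, 99.0], [701.0, 103.0], [694.0, 330.0]]
cover [496.3   2.9] [142.  283.7] 15.3 [[390.0, 121.0], [465.0, -153.0], [602.0, -115.0], [527.0, 158.0]]
case [407.3 343.8] [226.  141.7] 33.5 [[274.0, 341.0], [352.0, 222.0], [541.0, 347.0], [462.0, 465.0]]
handle [462.1  65.8] [0. 0.] 0.0 [[462.0, 66.0], [462.0, 66.0], [462.0, 66.0], [462.0, 66.0]]
```

View pics/c0.png

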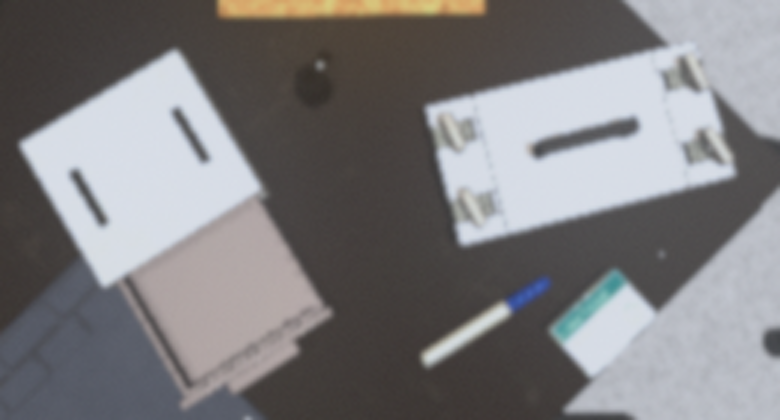

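The crop shows the cover's corners at about (425,105), (690,42), (737,175), (460,245) and the handle from (533,150) to (637,125). The wings stand roughly across the enclosure.

```bash
python3 - <<'E'
from h import *
c=arm.get_calibration('top')
f=lambda u,v,z: onz(c,115+(u+.5)/3-.5,165+(v+.5)/3-.5,z)
P=np.array([f(*q,49)[:2] for q in[(425,105),(690,42),(737,175),(460,245)]])
print(P.round(1),P.mean(0)); e=(P[1]-P[0]+P[2]-P[3])/2; print(np.linalg.norm(e),np.degrees(np.arctan2(e[1],e[0])))
a,b=f(533,150,87)[:2],f(637,125,87)[:2]; print('handle',a,b,(a+b)/2,np.linalg.norm(a-b),np.degrees(np.arctan2(*(b-a)[::-1])))
D=[f(*q,56)[:2].round(1) for q in[(20,145),(178,48),(265,192),(105,288)]];print('case',D)
print('lip',f(233,390,46),f(298,348,46)); print('post',f(314,85,40))
s=arm.get_state();print(arm.get_calibration('wrist'))
E
```

```text
[[500.5 150.6]
 [556.7 -61.5]
 [450.7 -96.8]
 [391.5 121.2]] [474.87619574  28.35802548]
222.6220939285873 -74.98909673636017
handle [462.92224859  69.33354575] [483.74248908  -9.6891618 ] [473.33236883  29.82219197] 81.71946355392973 -75.23962771103318
case [array([460.9, 463.1]), array([540.2, 346. ]), array([428.8, 272.9]), array([353.7, 390.7])]
lip [279.25185395 291.77350244  46.        ] [311.18402434 243.79162472  46.        ]
post [515.83358011 239.44595762  40.        ]
{'intrinsics': array([[320.69873654,   0.        , 256.44011559],
       [  0.        , 320.69873654, 191.68002538],
       [  0.        ,   0.        ,   1.        ]]), 'eye': array([ 221.65764418, -535.39130825,  383.86558006]), 'orientation': array([-0.10252832,  0.0790265 , -0.60154145,  0.78828335])}
```

```bash

python3 -m creep '{"turn":[[0,0,0],[0,0,0],[0,0,0],[0,0,0],[0,0,0],[0,0,0],[0,0,0],[0,0,0],[0,0,0],[0,0,0],[0,0,0],[0,0,0]],"offset":[[0.65,-0.8,0],[0.65,-0.8,0],[0.65,-0.8,0],[0.65,-0.8,0],[0.65,-0.8,0],[0.65,-0.8,0],[0.65,-0.8,0],[0.65,-0.8,0],[0.65,-0.8,0],[0.65,-0.8,0],[0.65,-0.8,0],[0.65,-0.8,0]],"grip":[44,44,44,44,44,44,44,44,44,44,44,44]}' 30
python3 -m creep '{"turn":[[0,0,0],[0,0,0],[0,0,0],[0,0,0],[0,0,0],[0,0,0],[0,0,0],[0,0,0],[0,0,0],[0,0,0],[0,0,0],[0,0,0]],"offset":[[0.65,-0.8,0],[0.65,-0.8,0],[0.65,-0.8,0],[0.65,-0.8,0],[0.65,-0.8,0.2],[0.65,-0.8,0.2],[0.65,-0.8,0.2],[0.65,-0.8,0.2],[0.65,-0.8,0.2],[0.65,-0.8,0.2],[0.65,-0.8,0.2],[0.65,-0.8,0]],"grip":[44,44,44,44,44,44,44,44,44,44,44,44]}'
python3 -m creep '{"turn":[[0,0,0],[0,0,0]],"offset":[[0,0,0],[0,0,0]],"grip":[44,44]}'
cat >> h.py <<'E'
def snap(f,n='wrist'):
    im,c=shot(n,f); np.savez('pics/'+f[:-4],K=c['intrinsics'],e=c['eye'],o=c['orientation']); return im,c
def cal(f):
    z=np.load('pics/'+f); return dict(intrinsics=z['K'],eye=z['e'],orientation=z['o'])
def off(dx,dy,dz):
    "world shift -> tool units"
    s=arm.get_state(); return (R.from_quat(s['orientation']).inv().apply([dx,dy,dz])/25).round(3)
E
python3 -c "
from h import *
snap('w1.png');s=arm.get_state();print(s['eef_pos'],s['orientation'],s['width'],s['time'])"
```

```text
time: 1.1
eef_pos: [276.5, -270.4, 213.7]
orientation: [0.991, 0.133, -0.0, -0.0]
wrist_force: [0.2, -0.5, 0.7]
width: 40.1
grasp_force: 0.0
time: 2.1
eef_pos: [400.6, 12.5, 177.9]
orientation: [0.991, 0.133, -0.001, -0.0]
wrist_force: [0.4, -0.4, -0.3]
width: 40.0
grasp_force: 0.0
time: 2.27
eef_pos: [401.2, 11.9, 178.6]
orientation: [0.991, 0.134, -0.001, 0.0]
wrist_force: [0.8, -0.0, -0.3]
width: 40.1
grasp_force: 0.0
[400.80478711  11.19578897 178.59692201] [ 9.91027888e-01  1.33653536e-01 -6.50805391e-04  1.84084586e-04] 39.85207320121215 2.3167
```

View pics/w1.png

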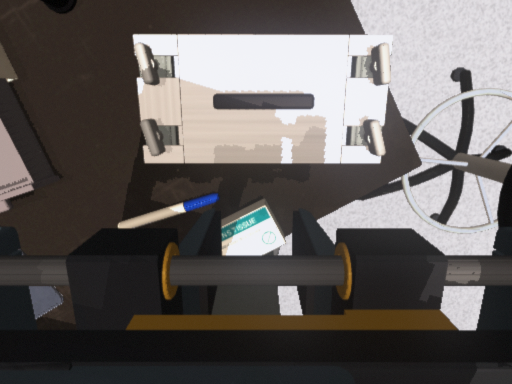

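```bash
python3 - <<'E'
from h import *
im=cv2.imread('pics/w1.png'); a=cv2.resize(im[28:172,130:210],None,fx=4,fy=4,interpolation=2);b=cv2.resize(im[28:172,320:400],None,fx=4,fy=4,interpolation=2)
cv2.imwrite('pics/c1.png',np.hstack([a,b]))
E
```

```text
(no output)
```

View pics/c1.png

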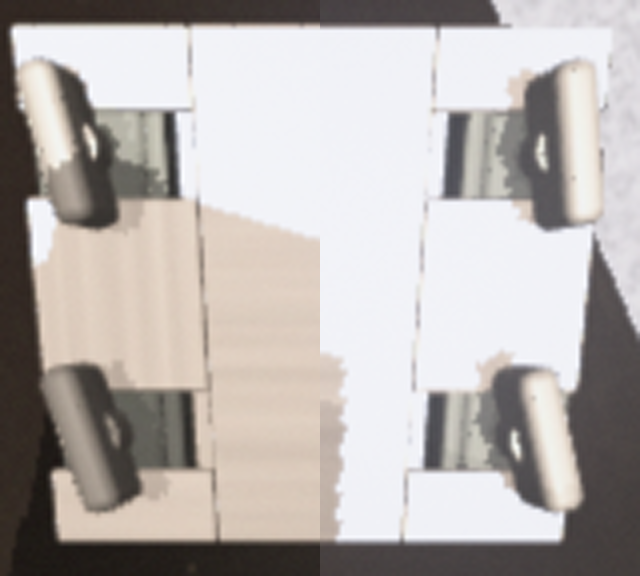

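The crop shows the four wing tops: centre lines run (38,65)–(72,222), (62,370)–(105,508), (576,62)–(582,222) and (540,370)–(567,508). Plate corners are visible too.

```bash
python3 - <<'E'
from h import *
c=cal('w1.npz')
f=lambda x,y,z: onz(c,(130 if x<320 else 240)+(x+.5)/4-.5,28+(y+.5)/4-.5,z)[:2]
P=np.array([f(*q,49) for q in[(10,25),(612,28),(562,542),(57,542)]])
ctr=P.mean(0);e=(P[1]-P[0]+P[2]-P[3])/2;g=(P[0]-P[3]+P[1]-P[2])/2
print(ctr,np.linalg.norm(e),np.linalg.norm(g),np.degrees(np.arctan2(e[1],e[0])),np.degrees(np.arctan2(g[1],g[0])))
print('axis g',g/np.linalg.norm(g))
e/=np.linalg.norm(e);g=np.array([-e[1],e[0]])
for n,a,b,sx,sy in[('TL',(37,68),(74,218),-1,1),('BL',(60,373),(105,503),-1,-1),('TR',(576,66),(582,216),1,1),('BR',(541,373),(567,503),1,-1)]:
    A,B=f(*a,72),f(*b,72);m=(A+B)/2;d=A-B
    print(n,m.round(1),'pred',(ctr+98*sx*e+30*sy*g).round(1),np.linalg.norm(d).round(1),'yaw',np.degrees(np.arctan2(d[1],d[0])).round(1))
h1,h2=[onz(c,*q,88)[:2] for q in[(213,99),(314,101)]];print('handle',(h1+h2)/2,h2-h1)
print(arm.get_state()['eef_pos'])
E
```

```text
[476.33538834  27.0871516 ] 223.30057145082154 111.57562857692835 -74.61816252605877 15.532474898650872
axis g [0.96347883 0.26778451]
TL [479.1 127.9] pred [479.3 129.5] 28.8 yaw 25.3
BL [422.3 111.8] pred [421.4 113.6] 28.5 yaw 30.3
TR [531.3 -59.6] pred [531.3 -59.4] 28.6 yaw 23.7
BR [474.3 -76.1] pred [473.4 -75.4] 28.7 yaw 32.2
handle [477.34781138  27.01196889] [ 19.62730998 -76.62881225]
[400.80478711  11.19578897 178.59692201]
```

```bash

python3 -m creep '{"turn":[[0,0,0],[0,0,0],[0,0,0],[0,0,0],[0,0,0],[0,0,0],[0,0,-1],[0,0,-1],[0,0,0],[0,0,0]],"offset":[[0.71,-0.62,0.4],[0.71,-0.62,0.4],[0.71,-0.62,0.4],[0.71,-0.62,0.4],[0.71,-0.62,0.4],[0.71,-0.62,0.4],[0,0,0],[0,0,0],[0,0,0],[0,0,0]],"grip":[44,44,44,44,44,44,44,44,44,44]}' 20
python3 -c "
from h import *
snap('w2.png');s=arm.get_state();print(s['eef_pos'],s['orientation'],s['joint_pos'])"
```

```text
time: 3.15
eef_pos: [479.3, 127.9, 118.9]
orientation: [0.976, 0.217, -0.0, 0.0]
wrist_force: [-0.3, 0.9, 0.1]
width: 39.9
grasp_force: 0.0
[479.36559826 127.92637731 119.05558652] [9.76131238e-01 2.17181461e-01 2.82513162e-06 1.38100323e-04] [ 2.37794488e-01  2.81505416e-01  1.88274205e+00 -3.33236368e-04
  9.77344778e-01  1.37092501e+00]
```

View pics/w2.png

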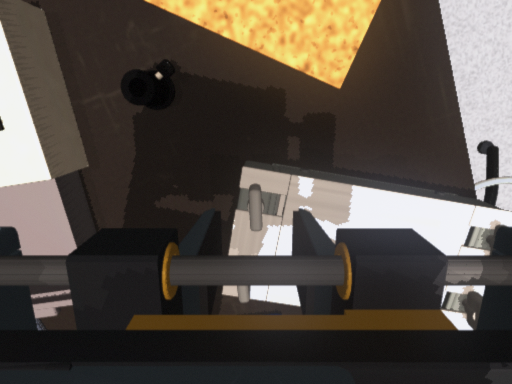

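The wing sits at (256,207), centred between the fingers and aligned with them. I'll descend, grip and turn it.

```bash

python3 -m creep '{"turn":[[0,0,0],[0,0,0],[0,0,0],[0,0,0],[0,0,0],[0,0,0],[0,0,0],[0,0,0],[0,0,0]],"offset":[[0,0,0.65],[0,0,0.65],[0,0,0.65],[0,0,0.65],[0,0,0],[0,0,0],[0,0,0],[0,0,0],[0,0,0]],"grip":[44,44,44,44,44,5,5,5,5]}' 20
python3 -m creep '{"turn":[[0,0,-0.98],[0,0,-0.98],[0,0,-0.98],[0,0,-0.98],[0,0,-0.98],[0,0,-0.98],[0,0,-0.98],[0,0,-0.98],[0,0,-0.98],[0,0,-0.98]],"offset":[[0,0,0],[0,0,0],[0,0,0],[0,0,0],[0,0,0],[0,0,0],[0,0,0],[0,0,0],[0,0,0],[0,0,0]],"grip":[5,5,5,5,5,5,5,5,5,5]}'
python3 -m creep '{"turn":[[0,0,-0.98],[0,0,-0.98],[0,0,-0.98],[0,0,-0.98],[0,0,-0.98],[0,0,-0.98],[0,0,-0.98],[0,0,0]],"offset":[[0,0,0],[0,0,0],[0,0,0],[0,0,0],[0,0,0],[0,0,0],[0,0,0],[0,0,0]],"grip":[5,5,5,5,5,5,5,5]}'
python3 -c "
from h import *
s=arm.get_state();print(s['ft_torque'],R.from_quat(s['orientation']).as_euler('zyx',degrees=1),s['joint_pos'][5])"
```

```text
time: 3.95
eef_pos: [480.2, 129.0, 55.0]
orientation: [0.976, 0.219, 0.001, 0.0]
wrist_force: [0.4, 0.5, -0.1]
width: 16.5
grasp_force: 0.0
time: 4.78
eef_pos: [479.3, 129.7, 54.8]
orientation: [0.796, 0.605, 0.0, -0.0]
wrist_force: [-2.3, 2.9, 3.4]
width: 8.4
grasp_force: 20.0
time: 5.45
eef_pos: [478.7, 129.6, 54.8]
orientation: [0.584, 0.812, 0.0, -0.001]
wrist_force: [-4.2, 2.5, 5.9]
width: 9.6
grasp_force: 20.2
[ 0.48251609  0.63530281 -0.66907631] [-1.08501142e+02 -5.49478948e-02 -1.79910858e+02] -0.08447402685568817
```

```bash

python3 -m creep '{"turn":[[0,0,0],[0,0,0],[0,0,0],[0,0,0],[0,0,0],[0,0,0],[0,0,0],[0,0,0],[0,0,0]],"offset":[[0,0,0],[0,0,0],[0,0,0],[0,0,-0.9],[0,0,-0.9],[0.02,-0.6,0],[0.02,-0.6,0],[0.02,-0.6,0],[0.02,-0.6,0]],"grip":[40,40,40,40,40,40,40,40,40]}' 20
python3 -m creep '{"turn":[[0,0,0.98],[0,0,0.98],[0,0,0.98],[0,0,0.98],[0,0,0.98],[0,0,0.98],[0,0,0.98],[0,0,0.98],[0,0,0.98],[0,0,0.98],[0,0,0.98],[0,0,0.98]],"offset":[[0,0,0],[0,0,0],[0,0,0],[0,0,0],[0,0,0],[0,0,0],[0,0,0],[0,0,0],[0,0,0],[0,0,0],[0,0,0],[0,0,0]],"grip":[40,40,40,40,40,40,40,40,40,40,40,40]}'
python3 -m creep '{"turn":[[0,0,0.98],[0,0,0.98],[0,0,0.98],[0,0,0.98],[0,0,0],[0,0,0]],"offset":[[0,0,0],[0,0,0],[0,0,0],[0,0,0],[0,0,0],[0,0,0]],"grip":[40,40,40,40,40,40]}'
python3 -c "
from h import *
s=arm.get_state();p=s['eef_pos'];print(p,R.from_quat(s['orientation']).as_euler('zyx',degrees=1),off(421.9-p[0],112.7-p[1],54.5-p[2]))
p=[479.2,128.7];im,c=snap('w3.png')
e=[onz(c,*q,73) for q in[(0,0)]]"
```

```text
time: 6.2
eef_pos: [421.8, 111.3, 99.0]
orientation: [0.584, 0.812, 0.0, 0.001]
wrist_force: [0.2, 1.0, 1.1]
width: 36.6
grasp_force: 0.0
time: 7.2
eef_pos: [422.3, 111.5, 98.9]
orientation: [0.908, 0.419, 0.0, 0.0]
wrist_force: [-0.2, -0.0, 0.3]
width: 36.1
grasp_force: 0.0
time: 7.7
eef_pos: [422.2, 111.6, 98.9]
orientation: [0.965, 0.261, 0.0, 0.0]
wrist_force: [0.5, -0.3, 0.2]
width: 36.6
grasp_force: 0.0
[422.21516011 111.58160845  98.92662329] [-3.02937026e+01  2.63532512e-02  1.79980971e+02] [ 0.011 -0.046  1.777]
```

View pics/w3.png

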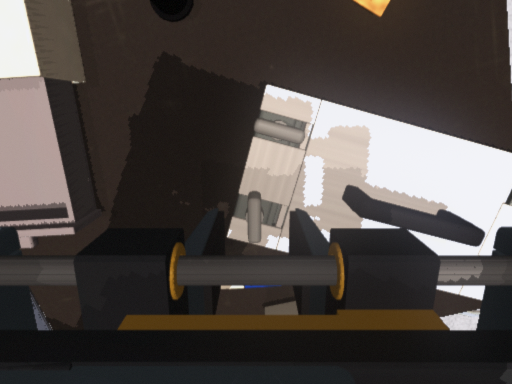

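The first wing now lies along the enclosure at (280,131). The second is centred at (254,216).

```bash

python3 -m creep '{"turn":[[0,0,0],[0,0,0],[0,0,0],[0,0,0],[0,0,0],[0,0,0],[0,0,0],[0,0,0]],"offset":[[0,-0.03,0.6],[0,0,0.6],[0,0,0.58],[0,0,0],[0,0,0],[0,0,0],[0,0,0],[0,0,0]],"grip":[40,40,40,40,5,5,5,5]}' 20
python3 -m creep '{"turn":[[0,0,-0.98],[0,0,-0.98],[0,0,-0.98],[0,0,-0.98],[0,0,-0.98],[0,0,-0.98],[0,0,-0.98],[0,0,-0.98],[0,0,-0.98],[0,0,-0.98]],"offset":[[0,0,0],[0,0,0],[0,0,0],[0,0,0],[0,0,0],[0,0,0],[0,0,0],[0,0,0],[0,0,0],[0,0,0]],"grip":[5,5,5,5,5,5,5,5,5,5]}'
python3 -m creep '{"turn":[[0,0,-0.98],[0,0,-0.98],[0,0,-0.98],[0,0,-0.98],[0,0,-0.98],[0,0,-0.98],[0,0,0]],"offset":[[0,0,0],[0,0,0],[0,0,0],[0,0,0],[0,0,0],[0,0,0],[0,0,0]],"grip":[5,5,5,5,5,5,5]}'
python3 -c "
from h import *
s=arm.get_state();p=s['eef_pos'];print(s['ft_torque'],p,R.from_quat(s['orientation']).as_euler('zyx',degrees=1),s['width'],off(473.9-p[0],-75.8-p[1],0))"
```

```text
time: 8.42
eef_pos: [422.2, 112.5, 55.2]
orientation: [0.965, 0.26, 0.001, 0.0]
wrist_force: [-0.2, 0.2, 0.4]
width: 12.6
grasp_force: 0.0
time: 9.25
eef_pos: [421.3, 113.5, 55.2]
orientation: [0.77, 0.638, 0.001, -0.001]
wrist_force: [-4.1, 4.9, 1.9]
width: 8.9
grasp_force: 20.0
time: 9.83
eef_pos: [421.0, 113.4, 55.1]
orientation: [0.584, 0.812, 0.001, -0.001]
wrist_force: [-3.3, 4.7, 2.9]
width: 9.7
grasp_force: 20.3
[ 0.76950868  0.46773276 -0.75305373] [420.99197671 113.42810202  55.1404816 ] [-1.08499103e+02 -4.28648535e-02 -1.79861130e+02] 9.717349399190713 [-7.849 -0.395 -0.02 ]
```

```bash

python3 -m creep '{"turn":[[0,0,0],[0,0,0],[0,0,0],[0,0,0],[0,0,0],[0,0,0],[0,0,0],[0,0,0],[0,0,0],[0,0,0],[0,0,0]],"offset":[[0,0,0],[0,0,0],[0,0,0],[0,0,-1],[0,0,-1],[-0.98,-0.05,0],[-0.98,-0.05,0],[-0.98,-0.05,0],[-0.98,-0.05,0],[-0.98,-0.05,0],[-0.98,-0.05,0]],"grip":[40,40,40,40,40,40,40,40,40,40,40]}' 20
python3 -m creep '{"turn":[[0,0,0],[0,0,0],[0,0,0.95],[0,0,0.95],[0,0,0.95],[0,0,0.95],[0,0,0.95],[0,0,0.95],[0,0,0.95],[0,0,0.95],[0,0,0.95],[0,0,0.95]],"offset":[[-0.98,-0.05,0],[-0.98,-0.05,0],[0,0,0],[0,0,0],[0,0,0],[0,0,0],[0,0,0],[0,0,0],[0,0,0],[0,0,0],[0,0,0],[0,0,0]],"grip":[40,40,40,40,40,40,40,40,40,40,40,40]}'
python3 -m creep '{"turn":[[0,0,0.95],[0,0,0.95],[0,0,0.95],[0,0,0.95],[0,0,0.95],[0,0,0.95],[0,0,0],[0,0,0]],"offset":[[0,0,0],[0,0,0],[0,0,0],[0,0,0],[0,0,0],[0,0,0],[0,0,0],[0,0,0]],"grip":[40,40,40,40,40,40,40,40]}'
python3 -c "
from h import *
s=arm.get_state();p=s['eef_pos'];print(p,R.from_quat(s['orientation']).as_euler('zyx',degrees=1),off(473.9-p[0],-75.8-p[1],54.5-p[2]))"
```

```text
time: 10.75
eef_pos: [461.7, -30.9, 104.5]
orientation: [0.584, 0.812, -0.0, 0.0]
wrist_force: [-0.2, -0.3, -0.3]
width: 36.4
grasp_force: 0.0
time: 11.75
eef_pos: [474.7, -76.9, 104.4]
orientation: [0.862, 0.506, -0.0, 0.0]
wrist_force: [0.5, -0.1, 0.4]
width: 36.4
grasp_force: 0.0
time: 12.42
eef_pos: [474.6, -76.8, 104.4]
orientation: [0.96, 0.282, -0.0, 0.0]
wrist_force: [0.0, 0.0, -0.5]
width: 36.3
grasp_force: 0.0
[474.63027552 -76.81790942 104.41434496] [-3.27018486e+01  4.41978086e-03  1.79974890e+02] [-0.002 -0.051  1.997]
```

```bash

python3 -m creep '{"turn":[[0,0,0],[0,0,0],[0,0,0],[0,0,0],[0,0,0],[0,0,0],[0,0,0],[0,0,0],[0,0,0]],"offset":[[0,-0.05,0.66],[0,0,0.66],[0,0,0.66],[0,0,0],[0,0,0],[0,0,0],[0,0,0],[0,0,0],[0,0,0]],"grip":[40,40,40,40,5,5,5,5,5]}' 20
python3 -m creep '{"turn":[[0,0,-0.95],[0,0,-0.95],[0,0,-0.95],[0,0,-0.95],[0,0,-0.95],[0,0,-0.95],[0,0,-0.95],[0,0,-0.95],[0,0,-0.95],[0,0,-0.95]],"offset":[[0,0,0],[0,0,0],[0,0,0],[0,0,0],[0,0,0],[0,0,0],[0,0,0],[0,0,0],[0,0,0],[0,0,0]],"grip":[5,5,5,5,5,5,5,5,5,5]}'
python3 -m creep '{"turn":[[0,0,-0.95],[0,0,-0.95],[0,0,-0.95],[0,0,-0.95],[0,0,-0.95],[0,0,-0.95],[0,0,0]],"offset":[[0,0,0],[0,0,0],[0,0,0],[0,0,0],[0,0,0],[0,0,0],[0,0,0]],"grip":[5,5,5,5,5,5,5]}'
python3 -c "
from h import *
s=arm.get_state();p=s['eef_pos'];print(s['ft_torque'],p,R.from_quat(s['orientation']).as_euler('zyx',degrees=1),s['width'],off(531.3-p[0],-59.5-p[1],0))"
```

```text
time: 13.17
eef_pos: [474.4, -75.4, 55.8]
orientation: [0.96, 0.281, 0.001, 0.0]
wrist_force: [-0.1, 1.1, 2.9]
width: 9.0
grasp_force: 20.0
time: 14.0
eef_pos: [473.4, -74.8, 55.8]
orientation: [0.764, 0.645, 0.0, -0.001]
wrist_force: [-1.9, 3.2, 5.8]
width: 8.6
grasp_force: 20.0
time: 14.58
eef_pos: [472.7, -74.7, 55.7]
orientation: [0.584, 0.812, 0.0, -0.001]
wrist_force: [-3.6, 2.6, 7.0]
width: 9.8
grasp_force: 20.3
[ 0.36416562  0.48960378 -0.6269501 ] [472.73660921 -74.73844194  55.72706356] [-1.08588559e+02 -1.04670066e-01 -1.79899766e+02] 9.764851778494153 [-0.169  2.415 -0.003]
```

```bash

python3 -m creep '{"turn":[[0,0,0],[0,0,0],[0,0,0],[0,0,0],[0,0,0],[0,0,0],[0,0,0],[0,0,0],[0,0,0]],"offset":[[0,0,0],[0,0,0],[0,0,0],[0,0,-0.9],[0,0,-0.9],[-0.04,0.6,0],[-0.04,0.6,0],[-0.04,0.6,0],[-0.04,0.6,0]],"grip":[40,40,40,40,40,40,40,40,40]}' 20
python3 -m creep '{"turn":[[0,0,1],[0,0,1],[0,0,1],[0,0,1],[0,0,1],[0,0,1],[0,0,1],[0,0,1],[0,0,1],[0,0,1],[0,0,1],[0,0,1]],"offset":[[0,0,0],[0,0,0],[0,0,0],[0,0,0],[0,0,0],[0,0,0],[0,0,0],[0,0,0],[0,0,0],[0,0,0],[0,0,0],[0,0,0]],"grip":[40,40,40,40,40,40,40,40,40,40,40,40]}'
python3 -m creep '{"turn":[[0,0,1],[0,0,1],[0,0,1],[0,0,1],[0,0,1],[0,0,0],[0,0,0]],"offset":[[0,0,0],[0,0,0],[0,0,0],[0,0,0],[0,0,0],[0,0,0],[0,0,0]],"grip":[40,40,40,40,40,40,40]}'
python3 -c "
from h import *
s=arm.get_state();p=s['eef_pos'];print(p,R.from_quat(s['orientation']).as_euler('zyx',degrees=1),off(531.3-p[0],-59.5-p[1],54.5-p[2]))"
```

```text
time: 15.33
eef_pos: [532.9, -60.2, 100.2]
orientation: [0.584, 0.812, 0.0, 0.0]
wrist_force: [-0.1, 0.2, -0.4]
width: 36.3
grasp_force: 0.0
time: 16.33
eef_pos: [532.2, -60.3, 99.9]
orientation: [0.912, 0.41, 0.0, 0.0]
wrist_force: [0.6, -1.2, 0.6]
width: 36.9
grasp_force: 0.0
time: 16.92
eef_pos: [532.2, -60.3, 99.9]
orientation: [0.979, 0.206, 0.0, 0.0]
wrist_force: [-0.6, 0.4, 0.8]
width: 36.5
grasp_force: 0.0
[532.1648852  -60.30315508  99.88641056] [-2.37175991e+01  6.42056326e-03  1.79988023e+02] [-0.019 -0.044  1.815]
```

```bash

python3 -m creep '{"turn":[[0,0,0],[0,0,0],[0,0,0],[0,0,0],[0,0,0],[0,0,0],[0,0,0],[0,0,0],[0,0,0]],"offset":[[-0.02,-0.04,0.6],[0,0,0.6],[0,0,0.6],[0,0,0],[0,0,0],[0,0,0],[0,0,0],[0,0,0],[0,0,0]],"grip":[40,40,40,40,5,5,5,5,5]}' 20
python3 -m creep '{"turn":[[0,0,-1],[0,0,-1],[0,0,-1],[0,0,-1],[0,0,-1],[0,0,-1],[0,0,-1],[0,0,-1],[0,0,-1],[0,0,-1]],"offset":[[0,0,0],[0,0,0],[0,0,0],[0,0,0],[0,0,0],[0,0,0],[0,0,0],[0,0,0],[0,0,0],[0,0,0]],"grip":[5,5,5,5,5,5,5,5,5,5]}'
python3 -m creep '{"turn":[[0,0,-1],[0,0,-1],[0,0,-1],[0,0,-1],[0,0,-1],[0,0,-1],[0,0,-1],[0,0,0]],"offset":[[0,0,0],[0,0,0],[0,0,0],[0,0,0],[0,0,0],[0,0,0],[0,0,0],[0,0,0]],"grip":[5,5,5,5,5,5,5,5]}'
python3 -c "
from h import *
s=arm.get_state();p=s['eef_pos'];print(s['ft_torque'],p,R.from_quat(s['orientation']).as_euler('zyx',degrees=1),s['width'],off(400-p[0],8-p[1],0))"
```

```text
time: 17.67
eef_pos: [531.8, -59.9, 55.8]
orientation: [0.979, 0.205, 0.001, 0.001]
wrist_force: [-1.2, -1.0, 2.1]
width: 8.5
grasp_force: 20.0
time: 18.5
eef_pos: [531.3, -59.3, 55.8]
orientation: [0.8, 0.601, 0.0, 0.0]
wrist_force: [-0.7, 0.6, 2.6]
width: 8.8
grasp_force: 20.0
time: 19.17
eef_pos: [530.8, -59.3, 55.7]
orientation: [0.584, 0.812, 0.0, -0.0]
wrist_force: [-3.5, 0.4, 5.6]
width: 9.1
grasp_force: 20.3
[ 0.01848111  0.43511322 -0.69440816] [530.79753018 -59.34910607  55.7375924 ] [-1.08544080e+02 -1.89432375e-02 -1.79965870e+02] 9.07352090492202 [ 4.218e+00 -4.103e+00  3.000e-03]
```

```bash

python3 -m creep '{"turn":[[0,0,0],[0,0,0],[0,0,0],[0,0,0],[0,0,0],[0,0,0],[0,0,0],[0,0,0],[0,0,0],[0,0,0],[0,0,0]],"offset":[[0,0,0],[0,0,0],[0,0,0],[0,0,-1],[0,0,-1],[0,0,-1],[0.79,-0.19,0],[0.79,-0.19,0],[0.79,-0.19,0],[0.79,-0.19,0],[0.79,-0.19,0]],"grip":[40,40,40,40,40,44,44,44,44,44,44]}' 20
python3 -m creep '{"turn":[[0,0,0.62],[0,0,0],[0,0,0]],"offset":[[0,0,0],[0,0,0],[0,0,0]],"grip":[44,44,44]}'
python3 -c "
from h import *
s=arm.get_state();p=s['eef_pos'];print(p,R.from_quat(s['orientation']).as_euler('zyx',degrees=1),off(477-p[0],27.2-p[1],66-p[2]));snap('w4.png')
snap('top1.png','top')"
```

```text
time: 20.08
eef_pos: [476.8, 27.2, 129.9]
orientation: [0.584, 0.812, 0.0, 0.0]
wrist_force: [-0.5, -0.2, 0.8]
width: 39.8
grasp_force: 0.0
time: 20.33
eef_pos: [477.5, 26.6, 130.0]
orientation: [0.605, 0.796, 0.0, 0.0]
wrist_force: [-0.0, 1.2, 0.1]
width: 40.1
grasp_force: 0.0
[477.49053843  26.58027874 129.98694914] [-1.05570178e+02  3.91680987e-02  1.79980148e+02] [ 0.03  -0.014  2.559]
```

View pics/w4.png

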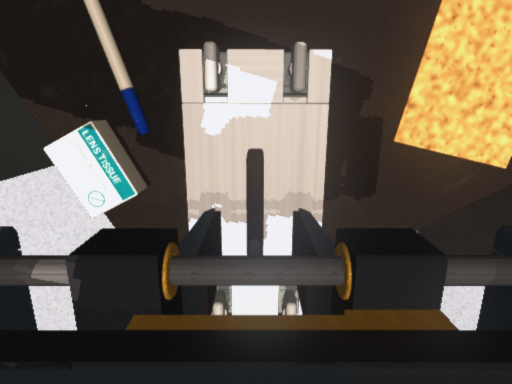

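The handle is centred between the fingers at column 255, and the wings at (211,65) and (299,65) lie in line with their slots. Now the grasp, a straight lift, and a second check of the mat's position.

```bash

python3 -m creep '{"turn":[[0,0,0],[0,0,0],[0,0,0],[0,0,0],[0,0,0],[0,0,0],[0,0,0],[0,0,0],[0,0,0],[0,0,0]],"offset":[[0,0,0.66],[0,0,0.66],[0,0,0.66],[0,0,0.66],[0,0,0],[0,0,0],[0,0,0],[0,0,0],[0,0,0],[0,0,0]],"grip":[44,44,44,44,44,5,5,5,5,5]}' 45
python3 -m creep '{"turn":[[0,0,0],[0,0,0],[0,0,0],[0,0,0],[0,0,0],[0,0,0],[0,0,0],[0,0,0],[0,0,0],[0,0,0]],"offset":[[0,0,-0.2],[0,0,-0.4],[0,0,-0.5],[0,0,-0.5],[0,0,-0.5],[0,0,-0.6],[0,0,-0.6],[0,0,-0.6],[0,0,0],[0,0,0]],"grip":[5,5,5,5,5,5,5,5,5,5]}'
python3 - <<'E'
from h import *
for f,q in(('w2.npz',(340,87)),('w4.npz',(397,140)),('w4.npz',(505,166))): print(f,onz(cal(f),*q,3).round(1))
im=cv2.imread('pics/top1.png'); c=arm.get_calibration('top')
m=cv2.inRange(cv2.cvtColor(im,cv2.COLOR_BGR2HSV),(8,90,120),(30,255,255));m[190:]=0
cs,_=cv2.findContours(m,0,2);k=max(cs,key=cv2.contourArea)
r=cv2.minAreaRect(np.array([onz(c,*p,3)[:2] for p in k[:,0]],np.float32));print(r,cv2.boxPoints(r).round(1).tolist())
snap('s1.png','scene')
E
```

```text
time: 21.27
eef_pos: [477.5, 26.4, 64.7]
orientation: [0.605, 0.796, 0.0, 0.0]
wrist_force: [-0.7, 0.1, 3.2]
width: 11.7
grasp_force: 45.0
time: 22.1
eef_pos: [477.5, 26.6, 161.9]
orientation: [0.605, 0.796, 0.001, 0.001]
wrist_force: [0.2, -0.5, -1.7]
width: 11.4
grasp_force: 45.0
w2.npz [589.8 100.8   3. ]
w4.npz [591.4 102.1   3. ]
w4.npz [698.5 106.8   3. ]
((638.3027954101562, 214.81918334960938), (118.63399505615234, 228.68707275390625), 2.1960792541503906) [[574.5999755859375, 326.79998779296875], [583.4000244140625, 98.30000305175781], [702.0, 102.80000305175781], [693.2000122070312, 331.3999938964844]]
```

View pics/s1.png

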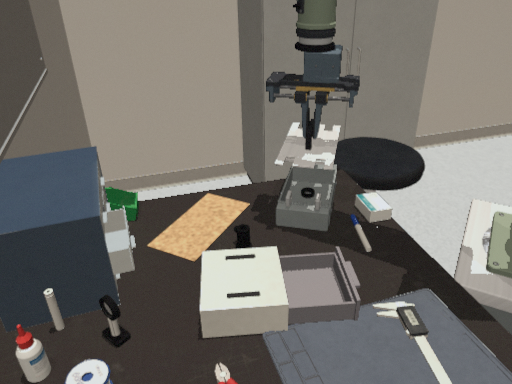

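The cover is held level above the open enclosure and one ring is visible at (307,192). I'll carry the cover over the mat.

```bash

python3 -m creep '{"turn":[[0,0,0],[0,0,0],[0,0,0],[0,0,0],[0,0,0],[0,0,0],[0,0,0],[0,0,0],[0,0,0],[0,0,0],[0,0,0],[0,0,0]],"offset":[[0.23,0.34,0],[0.4,0.6,0],[0.5,0.75,0],[0.5,0.75,0],[0.5,0.75,0],[0.5,0.75,0],[0.5,0.75,0],[0.5,0.75,0],[0.5,0.75,0],[0.5,0.75,0],[0.5,0.75,0],[0.4,0.6,0]],"grip":[5,5,5,5,5,5,5,5,5,5,5,5]}' 45
python3 -m creep '{"turn":[[0,0,0.5],[0,0,0.7],[0,0,0.8],[0,0,0.68],[0,0,0],[0,0,0]],"offset":[[0,0,0],[0,0,0],[0,0,0],[0,0,0],[0,0,0],[0,0,0]],"grip":[5,5,5,5,5,5]}'
python3 -c "
from h import *
s=arm.get_state();p=s['eef_pos'];print(p,R.from_quat(s['orientation']).as_euler('zyx',degrees=1),s['width'],off(640-p[0],215-p[1],29.5-p[2]));snap('w5.png')"
```

```text
time: 23.15
eef_pos: [640.7, 217.2, 159.4]
orientation: [0.605, 0.796, -0.001, -0.001]
wrist_force: [-0.5, 0.1, -0.9]
width: 11.5
grasp_force: 45.0
time: 23.65
eef_pos: [639.7, 215.6, 159.9]
orientation: [0.693, 0.72, -0.001, -0.001]
wrist_force: [-0.2, 0.5, -2.4]
width: 11.6
grasp_force: 45.0
[639.7213666  215.5717718  159.91668964] [-9.21890518e+01 -1.17820848e-01  1.79967341e+02] 11.58046185876025 [-0.021  0.021  5.217]
```

View pics/w5.png

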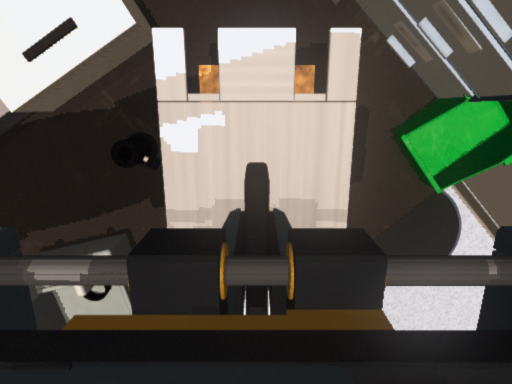

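The plate hangs level and in line with the mat below; the path is clear. Lowering it.

```bash

python3 -m creep '{"turn":[[0,0,0],[0,0,0],[0,0,0],[0,0,0],[0,0,0],[0,0,0],[0,0,0],[0,0,0],[0,0,0],[0,0,0],[0,0,0],[0,0,0]],"offset":[[-0.02,0.02,0.5],[0,0,0.7],[0,0,0.7],[0,0,0.7],[0,0,0.7],[0,0,0.6],[0,0,0.4],[0,0,0.3],[0,0,0.2],[0,0,0.2],[0,0,0.1],[0,0,0]],"grip":[5,5,5,5,5,5,5,5,5,5,5,5]}' 45
python3 -m creep '{"turn":[[0,0,0],[0,0,0]],"offset":[[0,0,0.1],[0,0,0]],"grip":[5,5]}'
```

```text
time: 24.7
eef_pos: [640.6, 214.7, 33.8]
orientation: [0.694, 0.72, -0.0, 0.0]
wrist_force: [0.1, 0.4, -0.9]
width: 11.6
grasp_force: 45.0
time: 24.87
eef_pos: [640.7, 214.7, 31.6]
orientation: [0.694, 0.72, 0.0, 0.0]
wrist_force: [0.3, 0.3, -2.1]
width: 11.7
grasp_force: 45.0
```

```bash

python3 -m creep '{"turn":[[0,0,0],[0,0,0],[0,0,0]],"offset":[[0,0,0.08],[0,0,0.04],[0,0,0]],"grip":[5,5,5]}' 45
python3 -m creep '{"turn":[[0,0,0],[0,0,0],[0,0,0],[0,0,0]],"offset":[[0,0,0],[0,0,0],[0,0,0],[0,0,0]],"grip":[30,30,30,30]}'
python3 -m creep '{"turn":[[0,0,0],[0,0,0],[0,0,0],[0,0,0],[0,0,0],[0,0,0],[0,0,0],[0,0,0]],"offset":[[0,0,-0.5],[0,0,-1],[0,0,-1],[0,0,-1],[0,0,-1],[0,0,-1],[0,0,0],[0,0,0]],"grip":[30,30,30,30,30,30,30,30]}'
python3 -c "
from h import *
s=arm.get_state();p=s['eef_pos'];print(p,R.from_quat(s['orientation']).as_euler('zyx',degrees=1));snap('w6.png')"
```

```text
time: 25.12
eef_pos: [640.8, 214.7, 28.8]
orientation: [0.694, 0.72, 0.0, 0.0]
wrist_force: [0.1, -0.5, -0.8]
width: 11.7
grasp_force: 45.0
time: 25.45
eef_pos: [640.7, 214.6, 28.6]
orientation: [0.694, 0.72, 0.0, 0.0]
wrist_force: [-0.1, 0.0, 0.4]
width: 27.0
grasp_force: 0.0
time: 26.12
eef_pos: [641.5, 214.9, 168.7]
orientation: [0.694, 0.72, 0.002, 0.001]
wrist_force: [-0.2, 0.5, -1.6]
width: 27.0
grasp_force: 0.0
[641.50159374 214.91860133 168.70465086] [ -92.08470183    0.26788308 -179.9203438 ]
```

View pics/w6.png

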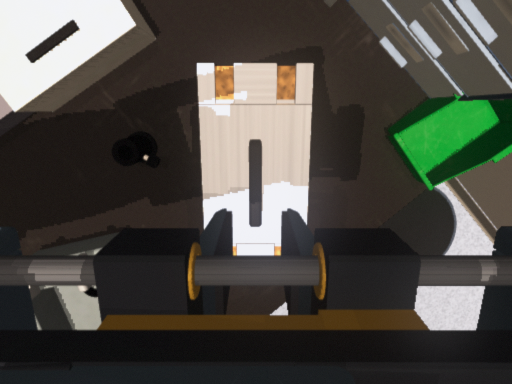

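The cover lies squarely on the mat, with cork showing only through its slots. Going back to look into the enclosure.

```bash

python3 -m creep '{"turn":[[0,0,0],[0,0,0],[0,0,0],[0,0,0],[0,0,0],[0,0,0],[0,0,0],[0,0,0],[0,0,0],[0,0,0],[0,0,0],[0,0,0]],"offset":[[-0.84,-0.52,0],[-0.84,-0.52,0],[-0.84,-0.52,0],[-0.84,-0.52,0],[-0.84,-0.52,0],[-0.84,-0.52,0],[-0.84,-0.52,0],[-0.84,-0.52,0],[-0.84,-0.52,0],[-0.84,-0.52,0],[-0.84,-0.52,0],[-0.84,-0.52,0]],"grip":[55,55,55,55,55,55,55,55,55,55,55,55]}' 20
python3 -m creep '{"turn":[[0,0,-0.88],[0,0,-0.88],[0,0,-0.88],[0,0,0],[0,0,0]],"offset":[[0,0,0],[0,0,0],[0,0,0],[0,0,0],[0,0,0]],"grip":[55,55,55,55,55]}'
python3 -c "
from h import *
s=arm.get_state();p=s['eef_pos'];print(p,R.from_quat(s['orientation']).as_euler('zyx',degrees=1));snap('w7.png')"
```

```text
time: 27.17
eef_pos: [492.0, -43.7, 164.5]
orientation: [0.694, 0.72, -0.001, -0.001]
wrist_force: [0.9, -0.5, 1.3]
width: 50.1
grasp_force: 0.0
time: 27.58
eef_pos: [493.0, -42.8, 164.9]
orientation: [0.608, 0.794, -0.001, -0.001]
wrist_force: [0.2, -0.6, 0.1]
width: 50.2
grasp_force: 0.0
[493.0216097  -42.82708839 164.94424897] [-1.05173236e+02 -1.33813066e-01 -1.79988820e+02]
```

View pics/w7.png

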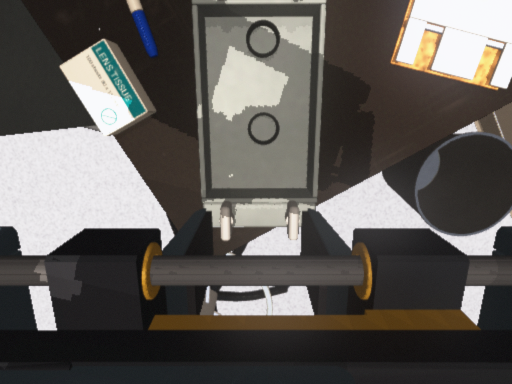

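Two rings are visible, at about (263,38) and (264,129), and the enclosure is otherwise empty. The cork strip showing by the cover at top right fits parallax; I'll check it from the top camera.

```bash
python3 - <<'E'
from h import *
im=cv2.imread('pics/w7.png');c=cal('w7.npz');g=cv2.cvtColor(im,6)
pts=[]
for u,v in((263,38),(264,129)):
    m=np.uint8(g[v-22:v+23,u-22:u+23]<60)*255
    cs,_=cv2.findContours(m,0,1); k=[q for q in cs if len(q)>30]; k=min(k,key=lambda q:np.hypot(*(np.array(cv2.minEnclosingCircle(q)[0])-22)))
    e=cv2.fitEllipse(k); pu,pv=e[0][0]+u-22,e[0][1]+v-22
    P=onz(c,pu,pv,14);w=np.linalg.norm(onz(c,pu-e[1][0]/2,pv,14)-onz(c,pu+e[1][0]/2,pv,14))
    print((pu,pv),e[1],P.round(1),'dia',w.round(1));pts.append(P[:2])
pts=np.array(pts);d=pts[0]-pts[1];print('pitch',np.linalg.norm(d),np.degrees(np.arctan2(d[1],d[0])))
ex=np.array([-.265,.964]);ey=np.array([-.964,-.265])
for p in pts: q=p-[476.3,27.1];print('encl',(q@ex).round(1),(q@ey).round(1),'move',off(*(p-arm.get_state()['eef_pos'][:2]),0))
# cover check from top
im,c=snap('top2.png','top');im=cv2.cvtColor(im,cv2.COLOR_RGB2HSV)
m=cv2.inRange(im,(0,0,140),(180,70,255));m[:100]=0;m[185:]=0;m[:,:170]=0;m[:,290:]=0
cs,_=cv2.findContours(m,0,2);k=max(cs,key=cv2.contourArea)
r=cv2.minAreaRect(np.array([onz(c,*p,13)[:2] for p in k[:,0]],np.float32));print('cover',r)
E
```

```text
(262.39204025268555, 38.556053161621094) (31.743946075439453, 35.812828063964844) [463.7  86.7  14. ] dia 29.2
(263.07094955444336, 128.2805461883545) (29.836441040039062, 30.201433181762695) [486.    8.5  14. ] dia 29.4
pitch 81.23823024914962 105.9238912603098
encl 60.8 -3.6 move [5.306e+00 2.170e-01 3.000e-03]
encl -20.5 -4.4 move [2.056e+00 2.590e-01 1.000e-03]
cover ((637.7939453125, 215.9400634765625), (117.08464813232422, 227.47792053222656), 1.6939982175827026)
```

```bash

python3 -m creep '{"turn":[[0,0,0],[0,0,0],[0,0,0],[0,0,0],[0,0,0],[0,0,0],[0,0,0],[0,0,0],[0,0,0]],"offset":[[0.69,0.09,0],[0.69,0.09,0],[0.69,0.09,0],[0,0,0.8],[0,0,0.8],[0,0,0.8],[0,0,0.8],[0,0,0.8],[0,0,0]],"grip":[55,55,55,55,55,55,55,55,55]}' 25
python3 -c "
from h import *
s=arm.get_state();p=s['eef_pos'];print(p,off(486-p[0],8.5-p[1],8.5-p[2]))
im,c=snap('w8.png');print(proj(c,[486,8.5,17]))"
```

```text
time: 28.43
eef_pos: [483.7, 9.0, 62.6]
orientation: [0.607, 0.795, -0.002, -0.003]
wrist_force: [-0.8, -0.3, -0.1]
width: 50.1
grasp_force: 0.0
[483.69457617   8.97482035  62.57995734] [-0.047  0.101  2.162]
[259.28312768 213.241276  ]
```

View pics/w8.png

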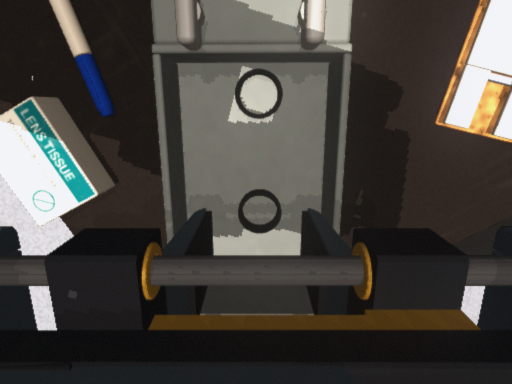

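The ring at (260,210) lies between the fingers, with free space on both sides. I'll grasp it and lift.

```bash

python3 -m creep '{"turn":[[0,0,0],[0,0,0],[0,0,0],[0,0,0],[0,0,0],[0,0,0],[0,0,0],[0,0,0],[0,0,0]],"offset":[[0,0.08,0.7],[0,0,0.7],[0,0,0.5],[0,0,0.24],[0,0,0],[0,0,0],[0,0,0],[0,0,0],[0,0,0]],"grip":[55,55,55,55,55,20,20,20,20]}' 25
python3 -m creep '{"turn":[[0,0,0],[0,0,0],[0,0,0],[0,0,0],[0,0,0],[0,0,0],[0,0,0],[0,0,0]],"offset":[[0,0,-0.4],[0,0,-0.8],[0,0,-1],[0,0,-1],[0,0,-1],[0,0,-0.6],[0,0,0],[0,0,0]],"grip":[20,20,20,20,20,20,20,20]}'
python3 - <<'E'
from h import *
im=cv2.imread('pics/w3.png')
cv2.imwrite('pics/c3.png',cv2.resize(im[60:260,0:130],None,fx=3,fy=3)) 
im=cv2.imread('pics/s1.png');cv2.imwrite('pics/c4.png',cv2.resize(im[230:345,190:370],None,fx=4,fy=4,interpolation=2))
E
```

```text
time: 29.23
eef_pos: [489.3, 9.3, 13.3]
orientation: [0.607, 0.795, 0.001, 0.001]
wrist_force: [0.2, -0.1, 2.8]
width: 29.0
grasp_force: 25.0
time: 29.9
eef_pos: [488.9, 9.3, 133.2]
orientation: [0.607, 0.795, 0.001, 0.001]
wrist_force: [-0.4, -0.3, -0.3]
width: 28.7
grasp_force: 25.0
```

View pics/c4.png

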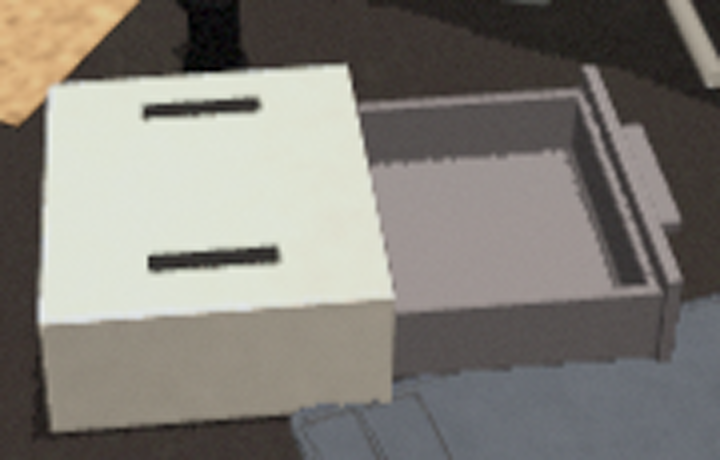

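The crop shows the drawer's front panel outer top corners at (680,280) and (598,67), the lip's outer edge from (645,125) to (680,220), and the case's front top edge from (350,67) to (393,300).

```bash
python3 - <<'E'
from h import *
c=cal('s1.npz')
f=lambda x,y,z: onz(c,190+(x+.5)/4-.5,230+(y+.5)/4-.5,z)[:2].round(1)
a,b=f(598,67,50),f(680,280,50);print('panel',a,b,(a+b)/2,np.linalg.norm(a-b),np.degrees(np.arctan2(*(a-b)[::-1])))
a,b=f(645,125,46),f(680,220,46);print('lip',a,b,(a+b)/2,np.linalg.norm(a-b))
a,b=f(350,67,56),f(393,300,56);print('case front',a,b,(a+b)/2,np.linalg.norm(a-b),np.degrees(np.arctan2(*(a-b)[::-1])))
# ring state
s=arm.get_state();p=s['eef_pos'];Rm=R.from_quat(s['orientation']).as_matrix()
im,c=snap('w9.png');g=cv2.cvtColor(im,cv2.COLOR_RGB2GRAY)
print('tcp px',proj(c,p),'grasp px',proj(c,p-19*Rm[:,2]))
for n,(x,y) in dict(A=(463.7,86.7),B=(486,8.5)).items():
    v=[]
    for t in np.arange(0,6.28,.3):
        q=proj(c,[x+12*np.cos(t),y+12*np.sin(t),15]).round().astype(int)
        v.append(int(g[q[1],q[0]]) if 0<=q[1]<384 and 0<=q[0]<512 else -1)
    print(n,proj(c,[x,y,15]).round(),v)
q=proj(c,p).astype(int);print(cv2.resize(g[q[1]-40:q[1]+30,q[0]-48:q[0]+48],(24,18),interpolation=cv2.INTER_AREA))
E
```

```text
panel [335.5 221.2] [265.1 330.1] [300.3  275.65] 129.67409147551413 -57.1187603347252
lip [306.2 244.8] [275.8 294.2] [291.  269.5] 58.00448258540021
case front [428.1 278.3] [352.6 394.7] [390.35 336.5 ] 138.74152226352425 -57.031532485691095
tcp px [255.67382578 236.94713071] grasp px [255.59345816 251.47159598]
A [251.  95.] [156, 184, 185, 183, 171, 156, 162, 90, 156, 92, 78, 77, 69, 114, 83, 116, 120, 96, 149, 159, 185]
B [252. 187.] [112, 111, 113, 111, 109, 111, 112, 112, 111, 110, 112, 110, 112, 111, 100, 99, 104, 103, 102, 101, 113]
[[165 157 184 185 184 181 181 176 101 101  99 102 102 108 162 181 177 177
  177 177 174 162 131  63]
 [185 184 184 184 183 184 183 181 159 171 155 173 167 178 183 180 180 179
  178 179 177 175 172  83]
 [187 188 184 182 182 183 181 182 183 189 191 184 179 184 189 182 180 178
  178 178 177 176 181  85]
 [182 182 159  95 105 159 181 182 181 141  87  55  48  56  86 146 178 179
  176 152  99  97 149  82]
 [182 132  47  40  36  43 174 179  98  35  32  33  33  33  33  37  98 177
  166  42  38  42  47  53]
 [166  52  39  39  30  37 170  99  31  35  66 
[... 567 characters left out ...]
35  26  24  24  25  25  67 143 151 149 149 138 152 140 154 143  57
   27  27  27  27  29  38]
 [ 35  34  24  23  23  24  24  25  61  85  86  85  85  85  86  86  59  27
   28  27  26  26  26  36]
 [ 34  30  22  23  23  24  26  23  25  36  47  52  53  53  49  36  27  27
   28  26  26  26  25  33]
 [ 34  26  21  22  23  23  38  25  24  24  27  31  33  31  28  26  26  28
   38  26  25  26  25  28]
 [ 34  32  32  32  33  33  39  36  35  36  36  37  36  37  36  37  37  38
   42  35  35  34  34  34]
 [ 49  50  51  51  51  52  52  53  54  54  54  54  55  55  55  55  54  54
   54  53  53  52  52  51]
 [ 58  58  58  58  59  59  60  60  60  61  61  62  61  62  62  62  62  61
   61  61  60  60  60  58]]
```

The ring is in the fingers and its old place is empty. The drawer's position agrees between views: centre about (355.5,309.5), inward axis at 32.9°, opening about 104 mm.

```bash

python3 -m creep '{"turn":[[0,0,0],[0,0,0],[0,0,0],[0,0,0],[0,0,0],[0,0,0],[0,0,0],[0,0,0],[0,0,0],[0,0,0],[0,0,0],[0,0,0]],"offset":[[0.85,-0.17,0],[1,-0.17,0],[1,-0.17,0],[1,-0.17,0],[1,-0.17,0],[1,-0.17,0],[1,-0.17,0],[1,-0.17,0],[1,-0.17,0],[1,-0.17,0],[1,-0.17,0],[1,-0.17,0]],"grip":[20,20,20,20,20,20,20,20,20,20,20,20]}' 25
python3 -m creep '{"turn":[[0,0,-0.88],[0,0,-0.88],[0,0,-0.88],[0,0,-0.88],[0,0,0],[0,0,0]],"offset":[[0,0,0],[0,0,0],[0,0,0],[0,0,0],[0,0,0],[0,0,0]],"grip":[20,20,20,20,20,20]}'
python3 - <<'E'
from h import *
s=arm.get_state();p=s['eef_pos'];print(p,R.from_quat(s['orientation']).as_euler('zyx',degrees=1),s['width'],off(361.2-p[0],282.3-p[1],20-p[2]))
im,c=snap('w10.png');g=cv2.cvtColor(im,cv2.COLOR_RGB2HSV)
# expected drawer/case features along drawer x, at y offset 30
o=np.array([355.5,309.5]);ex=np.array([.84,.543]);ey=np.array([-.543,.84])
for y in(0,25,45):
    print(y,[(x,*g[tuple(proj(c,[*(o+x*ex+y*ey),z]).round().astype(int)[::-1])][[1,2]].tolist()) if (lambda q:0<=q[0]<511.4 and 0<=q[1]<383)(proj(c,[*(o+x*ex+y*ey),z])) else x for x,z in[(-80,0),(-71,46),(-66,46),(-60,50),(-45,10),(0,10),(30,10),(38,56),(42,56),(46,56),(50,56)]])
# case front edge: white mask boundary near
w=cv2.inRange(g,(0,0,185),(180,50,255));cs,_=cv2.findContours(w,0,2)
for k in sorted(cs,key=cv2.contourArea)[-3:]: print(cv2.contourArea(k),cv2.approxPolyDP(k,5,True)[:,0].tolist())
E
```

```text
time: 30.95
eef_pos: [359.7, 282.0, 130.8]
orientation: [0.607, 0.795, -0.002, -0.0]
wrist_force: [0.7, 0.4, 0.2]
width: 28.6
grasp_force: 25.0
time: 31.45
eef_pos: [360.6, 281.2, 131.2]
orientation: [0.479, 0.878, -0.001, -0.001]
wrist_force: [-0.3, -0.6, -0.3]
width: 28.6
grasp_force: 25.0
[360.62381513 281.20135325 131.21197667] [-1.22775816e+02 -1.21192553e-01  1.79905758e+02] 28.55425163905939 [0.026 0.055 4.448]
0 [(-80, 37, 111), (-71, 38, 108), (-66, 37, 111), (-60, 33, 108), (-45, 36, 112), (0, 35, 115), (30, 35, 115), (38, 37, 104), (42, 43, 106), (46, 56, 206), (50, 55, 209)]
25 [(-80, 55, 37), (-71, 35, 109), (-66, 33, 107), (-60, 37, 111), (-45, 35, 115), (0, 34, 121), (30, 35, 118), (38, 44, 109), (42, 38, 106), (46, 56, 208), (50, 56, 209)]
45 [(-80, 39, 104), (-71, 34, 104), (-66, 28, 100), (-60, 35, 103), (-45, 35, 117), (0, 36, 119), (30, 36, 120), (38, 36, 105), (42, 37, 103), (46, 56, 209), (50, 56, 211)]
876.0 [[29, 286], [38, 329], [63, 329], [45, 287]]
1555.0 [[425, 317], [433, 329], [475, 329], [482, 298], [468, 311], [459, 299], [469, 286], [451, 286]]
17546.5 [[511, 70], [333, 73], [336, 85], [382, 85], [386, 101], [456, 102], [453, 112], [379, 110], [380, 136], [393, 136], [399, 145], [388, 161], [397, 161], [393, 170], [403, 181], [399, 215], [440, 218], [437, 227], [393, 228], [413, 247], [481, 247]]
```

```bash

python3 -m creep '{"turn":[[0,0,0],[0,0,0],[0,0,0],[0,0,0],[0,0,0],[0,0,0],[0,0,0],[0,0,0],[0,0,0]],"offset":[[0,0.05,0.7],[0,0,0.8],[0,0,0.8],[0,0,0.8],[0,0,0.7],[0,0,0.4],[0,0,0.2],[0,0,0],[0,0,0]],"grip":[20,20,20,20,20,20,20,20,20]}' 25
python3 -m creep '{"turn":[[0,0,0],[0,0,0],[0,0,0]],"offset":[[0,0,0],[0,0,0],[0,0,0]],"grip":[42,42,42]}'
python3 -m creep '{"turn":[[0,0,0],[0,0,0],[0,0,0],[0,0,0],[0,0,0],[0,0,0]],"offset":[[0,0,-0.4],[0,0,-0.8],[0,0,-1],[0,0,-1],[0,0,-1],[0,0,0]],"grip":[42,42,42,42,55,55]}'
python3 -c "
from h import *
s=arm.get_state();p=s['eef_pos'];print(p,off(463.7-p[0],86.7-p[1],0))
im,c=snap('w11.png');g=cv2.cvtColor(im,cv2.COLOR_RGB2GRAY)
m=cv2.inRange(g,0,70);m[205:]=0
q=proj(c,[361.2,282.3,16]);print(q);q=q.astype(int)
print(cv2.resize(g[q[1]-40:q[1]+40,q[0]-40:q[0]+40],(20,20),interpolation=cv2.INTER_AREA))"
```

```text
time: 32.25
eef_pos: [362.5, 282.4, 22.5]
orientation: [0.478, 0.878, -0.0, 0.0]
wrist_force: [-0.3, 0.6, -0.1]
width: 28.7
grasp_force: 25.0
time: 32.5
eef_pos: [362.8, 282.6, 23.1]
orientation: [0.478, 0.878, 0.001, 0.0]
wrist_force: [0.4, 0.0, -0.1]
width: 38.1
grasp_force: 0.0
time: 33.0
eef_pos: [365.0, 284.4, 132.3]
orientation: [0.478, 0.878, 0.005, 0.002]
wrist_force: [0.1, -0.0, 0.4]
width: 48.1
grasp_force: 0.0
[365.03847637 284.38666401 132.34664065] [-8.783 -0.979 -0.016]
[250.0080024  186.92481499]
[[102 103 104 104 104 105 105 105 105 105 106 106 106 106 106 107 106 106
  106 107]
 [102 103 103 104 104 104 105 105 105 105 105 105 105 106 106 106 106 106
  106 107]
 [102 102 102 103 104 104 104 104 104 105 105 104 105 105 105 105 106 106
  106 107]
 [101 102 102 103 103 104 104 104 104 104 104 105 105 104 105 105 105 105
  106 106]
 [101 101 102 102 103 103 103 103 104 104 104 105 104 104 105 104 104 104
  105 105]
 [101 101 101 101 102 102 102 103 104 103 103 104 104 104 105 104 104 105
  105 105]
 [101 101 101 102 101 102 102 102  87  57  42  51  77 102 104 104 104 104
[... 417 characters left out ...]
  89  89
   90  90]
 [ 86  86  87  88  90  91  75  27  60  89  93  91  82  37  58  88  89  90
   90  90]
 [ 86  85  86  86  86  86  86  54  25  36  47  42  29  42  85  89  89  89
   89  90]
 [ 86  86  86  92  95  96  95  92  74  44  36  41  66  93  93  89  89  89
   89  89]
 [ 85  85  86  86  86  87  87  86  87  87  88  87  90  90  89  89  88  89
   89  90]
 [ 43  84  85  86  86  86  86  86  86  87  87  87  87  87  87  87  88  88
   89  89]
 [ 28 113 106 109  98 114 115 107 115 120 111 122 115 132 115 126 119 123
   99 102]
 [ 23  83  83  82  74  82  78  67  68  65  67  65  64  68  65  64  61  62
   58  58]
 [ 19  42  43  43  44  44  45  45  45  46  46  46  46  47  49  47  48  47
   47  48]]
```

Ring 1 lies flat on the drawer floor. Now the second ring.

```bash

python3 -m creep '{"turn":[[0,0,0],[0,0,0],[0,0,0],[0,0,0],[0,0,0],[0,0,0],[0,0,0],[0,0,0],[0,0,0],[0,0,0]],"offset":[[-0.88,-0.1,0],[-0.88,-0.1,0],[-0.88,-0.1,0],[-0.88,-0.1,0],[-0.88,-0.1,0],[-0.88,-0.1,0],[-0.88,-0.1,0],[-0.88,-0.1,0],[-0.88,-0.1,0],[-0.88,-0.1,0]],"grip":[55,55,55,55,55,55,55,55,55,55]}' 25
python3 -m creep '{"turn":[[0,0,0.88],[0,0,0.88],[0,0,0.88],[0,0,0.88],[0,0,0],[0,0,0]],"offset":[[0,0,0.5],[0,0,0.5],[0,0,0.5],[0,0,0.5],[0,0,0],[0,0,0]],"grip":[55,55,55,55,55,55]}'
python3 - <<'E'
from h import *
s=arm.get_state();p=s['eef_pos'];print(p,R.from_quat(s['orientation']).as_euler('zyx',degrees=1))
im,c=snap('w12.png');g=cv2.cvtColor(im,cv2.COLOR_RGB2GRAY)
q=proj(c,[463.7,86.7,14]);u,v=q.astype(int);print(q)
cs,_=cv2.findContours(np.uint8(g[v-30:v+30,u-32:u+32]<60)*255,0,1)
for k in cs:
    if len(k)>30:
        e=cv2.fitEllipse(k);P=onz(c,e[0][0]+u-32,e[0][1]+v-30,14);print(e,P.round(1),off(P[0]-p[0],P[1]-p[1],8-p[2]))
E
```

```text
time: 33.88
eef_pos: [460.3, 82.8, 126.4]
orientation: [0.478, 0.878, -0.001, -0.001]
wrist_force: [0.0, 0.7, 0.6]
width: 50.3
grasp_force: 0.0
time: 34.38
eef_pos: [459.8, 83.8, 76.4]
orientation: [0.606, 0.795, -0.001, -0.001]
wrist_force: [0.2, 0.2, 1.0]
width: 49.7
grasp_force: 0.0
[459.7793694   83.79880456  76.41885523] [-1.05393819e+02 -1.67943793e-01  1.79966000e+02]
[262.12902563 202.47648515]
((32.125301361083984, 30.24009132385254), (35.75925827026367, 38.328712463378906), 88.54704284667969) [463.6  86.9  14. ] [0.078 0.185 2.737]
```

```bash

python3 -m creep '{"turn":[[0,0,0],[0,0,0],[0,0,0],[0,0,0],[0,0,0],[0,0,0],[0,0,0]],"offset":[[0.08,0.18,0.6],[0,0,0.7],[0,0,0.7],[0,0,0.5],[0,0,0.22],[0,0,0],[0,0,0]],"grip":[55,55,55,55,55,55,55]}' 25
python3 -m creep '{"turn":[[0,0,0],[0,0,0],[0,0,0],[0,0,0],[0,0,0]],"offset":[[0,0,0],[0,0,0],[0,0,0],[0,0,0],[0,0,0]],"grip":[20,20,20,20,20]}'
python3 -m creep '{"turn":[[0,0,0],[0,0,0],[0,0,0],[0,0,0],[0,0,0],[0,0,0],[0,0,0],[0,0,0]],"offset":[[0,0,-0.4],[0,0,-0.8],[0,0,-1],[0,0,-1],[0,0,-1],[0,0,-0.6],[0,0,0],[0,0,0]],"grip":[20,20,20,20,20,20,20,20]}'
python3 -c "
from h import *
s=arm.get_state();p=s['eef_pos'];print(p,s['width'],off(334.1-p[0],324.3-p[1],0))"
```

```text
time: 35.02
eef_pos: [465.2, 87.2, 10.0]
orientation: [0.607, 0.795, 0.0, 0.0]
wrist_force: [0.5, 0.7, 0.7]
width: 50.1
grasp_force: 0.0
time: 35.43
eef_pos: [465.1, 87.2, 10.0]
orientation: [0.607, 0.795, 0.0, 0.0]
wrist_force: [-0.2, -1.2, 3.9]
width: 29.4
grasp_force: 25.0
time: 36.1
eef_pos: [464.8, 87.2, 129.8]
orientation: [0.607, 0.795, 0.001, 0.001]
wrist_force: [-0.4, -0.3, -0.9]
width: 29.4
grasp_force: 25.0
[464.80557974  87.16332812 129.8135277 ] 29.426997096148487 [ 1.0528e+01 -2.5420e+00 -6.0000e-03]
```

```bash

python3 -m creep '{"turn":[[0,0,0],[0,0,0],[0,0,0],[0,0,0],[0,0,0],[0,0,0],[0,0,0],[0,0,0],[0,0,0],[0,0,0],[0,0,0],[0,0,0]],"offset":[[0.88,-0.21,0],[0.88,-0.21,0],[0.88,-0.21,0],[0.88,-0.21,0],[0.88,-0.21,0],[0.88,-0.21,0],[0.88,-0.21,0],[0.88,-0.21,0],[0.88,-0.21,0],[0.88,-0.21,0],[0.88,-0.21,0],[0.88,-0.21,0]],"grip":[20,20,20,20,20,20,20,20,20,20,20,20]}' 25
python3 -m creep '{"turn":[[0,0,-0.88],[0,0,-0.88],[0,0,-0.88],[0,0,-0.88],[0,0,0],[0,0,0]],"offset":[[0,0,0],[0,0,0],[0,0,0],[0,0,0],[0,0,0],[0,0,0]],"grip":[20,20,20,20,20,20]}'
python3 -c "
from h import *
s=arm.get_state();p=s['eef_pos'];print(p,R.from_quat(s['orientation']).as_euler('zyx',degrees=1),s['width'],off(334.1-p[0],324.3-p[1],17-p[2]))"
```

```text
time: 37.1
eef_pos: [332.7, 325.2, 127.6]
orientation: [0.607, 0.795, -0.002, -0.0]
wrist_force: [0.7, -0.0, -0.3]
width: 29.5
grasp_force: 25.0
time: 37.6
eef_pos: [333.6, 324.6, 128.1]
orientation: [0.479, 0.878, -0.001, -0.0]
wrist_force: [0.5, 0.1, 0.4]
width: 29.5
grasp_force: 25.0
[333.58721929 324.57612147 128.05693905] [-1.22777128e+02 -1.19095523e-01  1.79883615e+02] 29.485729477939415 [-0.018  0.024  4.442]
```

```bash

python3 -m creep '{"turn":[[0,0,0],[0,0,0],[0,0,0],[0,0,0],[0,0,0],[0,0,0],[0,0,0],[0,0,0],[0,0,0]],"offset":[[0,0.02,0.7],[0,0,0.8],[0,0,0.8],[0,0,0.8],[0,0,0.75],[0,0,0.4],[0,0,0.23],[0,0,0],[0,0,0]],"grip":[20,20,20,20,20,20,20,20,20]}' 25
python3 -m creep '{"turn":[[0,0,0],[0,0,0],[0,0,0]],"offset":[[0,0,0],[0,0,0],[0,0,0]],"grip":[42,42,42]}'
python3 -m creep '{"turn":[[0,0,0],[0,0,0],[0,0,0],[0,0,0],[0,0,0],[0,0,0],[0,0,0],[0,0,0],[0,0,0],[0,0,0],[0,0,0]],"offset":[[0,0,-0.4],[0,0,-0.8],[0,0,-1],[0,0,-1],[0,0,-1],[-0.2,-0.84,0],[-0.2,-0.84,0],[-0.2,-0.84,0],[-0.2,-0.84,0],[-0.2,-0.84,0],[0,0,0]],"grip":[42,42,42,42,42,42,0,0,0,0,0]}'
python3 - <<'E'
from h import *
s=arm.get_state();p=s['eef_pos'];print(p,s['width'],off(259.4-p[0],247-p[1],28-p[2]))
im,c=snap('w13.png');g=cv2.cvtColor(im,cv2.COLOR_RGB2GRAY)
for x,y in((361.2,282.3),(334.1,324.3)):
    u,v=proj(c,[x,y,19]).astype(int);print(u,v)
    if not 25<v<355: continue
    cs,_=cv2.findContours(np.uint8(g[v-25:v+25,max(u-30,0):u+30]<65)*255,0,1)
    for k in cs:
        if len(k)>20: e=cv2.fitEllipse(k);print(e,onz(c,e[0][0]+max(u-30,0),e[0][1]+v-25,19).round(1))
im,c=snap('top3.png','top');im=cv2.cvtColor(im,cv2.COLOR_RGB2GRAY)
for z,(x,y) in(((19,(361.2,282.3))),(19,(334.1,324.3))):
    u,v=proj(c,[x,y,z]).round().astype(int);print(im[v-8:v+9:2,u-8:u+9:2])
E
```

```text
time: 38.35
eef_pos: [334.7, 325.5, 17.3]
orientation: [0.478, 0.878, -0.0, -0.0]
wrist_force: [-0.8, -0.7, 0.0]
width: 29.7
grasp_force: 25.0
time: 38.6
eef_pos: [335.0, 325.8, 18.1]
orientation: [0.478, 0.878, 0.001, 0.0]
wrist_force: [-0.6, -0.1, 0.0]
width: 38.2
grasp_force: 0.0
time: 39.52
eef_pos: [256.6, 244.2, 122.2]
orientation: [0.478, 0.878, -0.002, -0.001]
wrist_force: [-0.1, -0.5, -0.1]
width: 7.8
grasp_force: 0.0
[256.64764105 244.18785391 122.23138902] 7.782994116526142 [0.038 0.168 3.769]
376 217
((7.337973117828369, 43.815921783447266), (12.670440673828125, 20.258262634277344), 108.77975463867188) [354.3 256.6  19. ]
((32.0120964050293, 24.717605590820312), (32.92538833618164, 35.97981262207031), 108.44667053222656) [361.7 283.4  19. ]
382 162
((31.710155487060547, 24.424652099609375), (34.933067321777344, 38.059322357177734), 82.7815933227539) [334.4 325.6  19. ]
[[175 172 171 163 163 165 173 175 175]
 [173 160 133 124 122 119 152 172 174]
 [166 115 126 163 167 150 113 157 174]
 [139  83 113 155 174 171 123 140 172]
 [101  77 107 133 165 173 128 132 171]
 [103  72  99 113 137 161 111 149 174]
 [109  84  81  95 112 126 129 170 175]
 [111 106  92  84  87 109 154 174 177]
 [100  94  88 100 107 110 126 164 175]]
[[171 171 172 164 160 148 138 118 113]
 [171 167 143 114 101  90  98 109 113]
 [168 135  95 103 106  95  77  96 111]
 [151  91  98 111 111 110  94  79 100]
 [110  72 103 111 111 111  99  72  84]
 [101  67  97 110 109 101  95  90  90]
 [107  81  75  96  96  90 122 116  94]
 [109  99  78  84  93  91  99 100  84]
 [105  92  89  91  92  93  93  94  79]]
```

Both rings lie flat in the drawer. Lowering the closed fingers in front of the lip and pushing.

```bash

python3 -m creep '{"turn":[[0,0,0],[0,0,0],[0,0,0],[0,0,0],[0,0,0],[0,0,0],[0,0,0]],"offset":[[0,0,0.7],[0,0,0.8],[0,0,0.8],[0,0,0.8],[0,0,0.6],[0,0,0],[0,0,0]],"grip":[0,0,0,0,0,0,0]}' 25
python3 -m creep '{"turn":[[0,0,0],[0,0,0],[0,0,0],[0,0,0],[0,0,0],[0,0,0],[0,0,0],[0,0,0],[0,0,0],[0,0,0],[0,0,0],[0,0,0]],"offset":[[0,0.3,0],[0,0.3,0],[0,0.2,0],[0,0.2,0],[0,0.2,0],[0,0.25,0],[0,0.3,0],[0,0.3,0],[0,0.3,0],[0,0.3,0],[0,0.3,0],[0,0.3,0]],"grip":[0,0,0,0,0,0,0,0,0,0,0,0]}'
python3 -m creep '{"turn":[[0,0,0],[0,0,0],[0,0,0],[0,0,0],[0,0,0],[0,0,0]],"offset":[[0,0.3,0],[0,0.3,0],[0,0.3,0],[0,0.3,0],[0,0.3,0],[0,0.2,0]],"grip":[0,0,0,0,0,0]}'
python3 -m creep '{"turn":[[0,0,0],[0,0,0],[0,0,0],[0,0,0]],"offset":[[0,0.2,0],[0,0.15,0],[0,0.1,0],[0,0.1,0]],"grip":[0,0,0,0]}'
```

```text
time: 40.2
eef_pos: [260.6, 248.0, 29.7]
orientation: [0.478, 0.878, -0.0, -0.0]
wrist_force: [-0.3, 0.0, 0.0]
width: 0.7
grasp_force: 0.0
time: 41.2
eef_pos: [328.9, 292.0, 29.8]
orientation: [0.478, 0.878, -0.0, -0.0]
wrist_force: [-1.3, -0.4, 0.8]
width: 0.4
grasp_force: 0.7
time: 41.7
eef_pos: [365.0, 315.3, 29.9]
orientation: [0.478, 0.878, 0.0, 0.0]
wrist_force: [-0.9, 0.3, -1.0]
width: 0.5
grasp_force: 0.5
time: 42.03
eef_pos: [373.8, 320.9, 29.7]
orientation: [0.478, 0.878, -0.002, -0.001]
wrist_force: [-9.8, -3.7, 7.8]
width: 0.2
grasp_force: 4.9
```

```bash

python3 -m creep '{"turn":[[0,0,0],[0,0,0],[0,0,0]],"offset":[[0,0.08,0],[0,0.08,0],[0,0,0]],"grip":[0,0,0]}'
python3 -m creep '{"turn":[[0,0,0],[0,0,0],[0,0,0],[0,0,0],[0,0,0],[0,0,0],[0,0,0],[0,0,0]],"offset":[[0,-0.3,0],[0,-0.8,0],[0,-0.8,0],[0,0,-0.8],[0,0,-1],[0,0,-1],[0,0,-1],[0,0,0]],"grip":[0,0,0,0,0,0,0,0]}'
python3 - <<'E'
from h import *
im,c=snap('top4.png','top');h=cv2.cvtColor(im,cv2.COLOR_RGB2HSV)
o=np.array([355.5,309.5]);ex=np.array([.84,.543]);ey=np.array([-.543,.84])
for y in(-45,0,45):
    print(y,[(d,*h[tuple(proj(c,[*(o+d*ex+y*ey),50]).round().astype(int)[::-1])][1:].tolist()) for d in range(-20,66,5)])
m=cv2.inRange(h,(0,0,140),(180,70,255));m[:100]=0;m[185:]=0;m[:,:170]=0;m[:,290:]=0
cs,_=cv2.findContours(m,0,2);k=max(cs,key=cv2.contourArea)
print('cover',cv2.minAreaRect(np.array([onz(c,*p,13)[:2] for p in k[:,0]],np.float32)))
u,v=proj(c,[516,239,40]).astype(int)
for n in('top0','top4'):print(n,cv2.imread(f'pics/{n}.png',0)[v-14:v+15:4,u-14:u+15:4].tolist())
snap('w14.png')
E
```

```text
time: 42.28
eef_pos: [373.8, 320.8, 29.5]
orientation: [0.478, 0.878, -0.006, -0.003]
wrist_force: [-11.8, -5.1, 10.6]
width: 0.3
grasp_force: 6.9
time: 42.95
eef_pos: [342.1, 300.8, 129.6]
orientation: [0.478, 0.878, 0.005, 0.002]
wrist_force: [1.0, -0.3, 1.1]
width: 0.4
grasp_force: 0.0
-45 [(-20, 29, 61), (-15, 32, 63), (-10, 29, 62), (-5, 27, 65), (0, 30, 68), (5, 23, 66), (10, 23, 67), (15, 23, 68), (20, 23, 67), (25, 15, 66), (30, 19, 67), (35, 15, 68), (40, 9, 89), (45, 6, 185), (50, 6, 219), (55, 7, 223), (60, 11, 227), (65, 16, 232)]
0 [(-20, 6, 42), (-15, 6, 44), (-10, 11, 48), (-5, 5, 48), (0, 0, 50), (5, 11, 48), (10, 5, 48), (15, 5, 51), (20, 5, 53), (25, 22, 59), (30, 4, 61), (35, 4, 68), (40, 0, 65), (45, 6, 80), (50, 16, 93), (55, 22, 104), (60, 23, 113), (65, 20, 114)]
45 [(-20, 38, 93), (-15, 39, 97), (-10, 40, 102), (-5, 43, 102), (0, 43, 102), (5, 44, 115), (10, 44, 116), (15, 42, 116), (20, 37, 96), (25, 38, 95), (30, 37, 97), (35, 36, 98), (40, 33, 93), (45, 39, 97), (50, 38, 106), (55, 38, 106), (60, 37, 104), (65, 34, 98)]
cover ((638.6837158203125, 215.90493774414062), (116.85675811767578, 227.38775634765625), 2.2209315299987793)
top0 [[72, 69, 70, 68, 68, 68, 68, 69], [69, 69, 69, 67, 61, 64, 68, 67], [69, 69, 67, 60, 121, 64, 68, 68], [68, 69, 60, 49, 52, 64, 67, 68], [68, 73, 58, 52, 52, 55, 66, 66], [68, 71, 66, 50, 50, 63, 66, 66], [72, 68, 67, 67, 66, 66, 65, 66], [71, 69, 67, 67, 66, 65, 66, 66]]
top4 [[75, 74, 74, 73, 74, 73, 74, 74], [72, 73, 73, 72, 66, 68, 72, 73], [71, 72, 71, 63, 125, 67, 70, 71], [71, 70, 63, 51, 55, 67, 67, 70], [69, 74, 60, 54, 54, 56, 69, 68], [69, 72, 68, 50, 49, 63, 68, 68], [73, 69, 68, 67, 67, 67, 66, 66], [70, 70, 67, 66, 66, 65, 65, 66]]
```

```bash

python3 -m creep '{"turn":[[0,0,0],[0,0,0],[0,0,0],[0,0,0],[0,0,0],[0,0,0],[0,0,0],[0,0,0],[0,0,0],[0,0,0],[0,0,0],[0,0,0]],"offset":[[0,0,-1],[0,0,-1],[0,0,-1],[-1,0,0],[-1,0,0],[-1,0,0],[-1,0,0],[-1,0,0],[-1,0,0],[-1,0,0],[-1,0,0],[-1,0,0]],"grip":[0,0,0,0,0,0,0,0,0,0,0,0]}'
python3 -m creep '{"turn":[[0,0,0],[0,0,0],[0,0,0],[0,0,0],[0,0,0],[0,0,0],[0,0,0],[0,0,0],[0,0,0],[0,0,0]],"offset":[[-1,0,0],[-1,0,0],[-1,0,0],[-1,0,0],[-1,0,0],[-1,0,0],[-1,0,0],[-1,0,0],[0,0,0],[0,0,0]],"grip":[0,0,0,0,0,0,0,0,0,0]}'
python3 - <<'E'
from h import *
im,c=snap('top5.png','top');h=cv2.cvtColor(im,cv2.COLOR_RGB2HSV)
o=np.array([355.5,309.5]);ex=np.array([.84,.543]);ey=np.array([-.543,.84])
for y in(-45,0,45):
    print(y,[(d,int(h[tuple(proj(c,[*(o+d*ex+y*ey),50]).round().astype(int)[::-1])][2])) for d in range(0,66,4)])
m=cv2.inRange(h,(0,0,140),(180,70,255));m[:100]=0;m[185:]=0;m[:,:170]=0;m[:,290:]=0
cs,_=cv2.findContours(m,0,2);k=max(cs,key=cv2.contourArea)
print('cover',cv2.minAreaRect(np.array([onz(c,*p,13)[:2] for p in k[:,0]],np.float32)))
a=cv2.imread('pics/top0.png').astype(int);d=np.uint8((abs(a-im[:,:,::-1]).max(2)>40)*255)
cs,_=cv2.findContours(cv2.morphologyEx(d,2,np.ones((3,3))),0,2);print([(cv2.boundingRect(k),cv2.contourArea(k)) for k in cs if cv2.contourArea(k)>25])
# end wings seen from top: enclosure ring check
g=cv2.cvtColor(im,cv2.COLOR_RGB2GRAY);print(arm.get_state()['eef_pos'],arm.get_state()['time'])
for x,y in((463.7,86.7),(486,8.5)):
    u,v=proj(c,[x,y,10]).round().astype(int);print(g[v-8:v+9:3,u-8:u+9:3].tolist())
E
```

```text
time: 44.05
eef_pos: [461.1, 108.2, 198.2]
orientation: [0.478, 0.878, -0.001, -0.001]
wrist_force: [-0.5, 1.4, 0.4]
width: 0.0
grasp_force: 0.0
time: 44.88
eef_pos: [569.5, -59.2, 197.8]
orientation: [0.479, 0.878, -0.001, -0.001]
wrist_force: [0.5, 0.7, 0.5]
width: 0.6
grasp_force: 0.0
-45 [(0, 71), (4, 73), (8, 73), (12, 74), (16, 73), (20, 76), (24, 75), (28, 76), (32, 75), (36, 76), (40, 100), (44, 164), (48, 235), (52, 237), (56, 238), (60, 238), (64, 238)]
0 [(0, 74), (4, 74), (8, 74), (12, 75), (16, 76), (20, 76), (24, 75), (28, 86), (32, 167), (36, 185), (40, 176), (44, 196), (48, 223), (52, 237), (56, 237), (60, 237), (64, 237)]
45 [(0, 104), (4, 105), (8, 95), (12, 83), (16, 85), (20, 77), (24, 74), (28, 75), (32, 75), (36, 74), (40, 102), (44, 212), (48, 234), (52, 236), (56, 236), (60, 237), (64, 237)]
cover ((637.7852172851562, 215.93978881835938), (117.10195922851562, 227.4779052734375), 1.6939723491668701)
[((249, 360, 23, 24), 413.0), ((250, 352, 18, 6), 69.0), ((274, 351, 111, 33), 3272.5), ((304, 305, 22, 9), 130.5), ((268, 267, 16, 12), 56.5), ((301, 261, 18, 23), 203.0), ((160, 232, 65, 67), 2296.5), ((423, 229, 13, 5), 40.5), ((421, 203, 91, 181), 13851.5), ((257, 180, 104, 67), 3920.0), ((186, 124, 91, 46), 3661.0), ((336, 37, 176, 189), 19258.0)]
[569.01579046 -58.40322682 198.21710192] 44.9333
[[172, 183, 125, 118, 118, 120], [172, 183, 125, 117, 118, 118], [174, 172, 120, 120, 119, 118], [168, 169, 120, 120, 119, 119], [166, 165, 119, 119, 120, 120], [170, 163, 123, 120, 120, 119]]
[[185, 183, 184, 185, 185, 144], [182, 183, 184, 186, 185, 126], [125, 128, 144, 154, 167, 121], [118, 119, 120, 119, 121, 120], [118, 119, 119, 119, 119, 119], [116, 118, 120, 120, 120, 120]]
```

```bash
python3 - <<'E'
from h import *
for n in('top0','top1','top2','top4','top5'):
    h=cv2.cvtColor(cv2.imread(f'pics/{n}.png'),cv2.COLOR_BGR2HSV)[240:310,240:340];r=[]
    for lo,hi in(((80,90,40),(98,255,255)),((105,120,40),(130,255,255))):
        m=cv2.moments(cv2.inRange(h,lo,hi),True);r+=[m['m00'],round(m['m10']/max(m['m00'],1),1),round(m['m01']/max(m['m00'],1),1)]
    print(n,r)
E
```

```text
top0 [80.0, 71.5, 25.8, 60.0, 50.9, 22.3]
top1 [85.0, 71.6, 25.6, 47.0, 50.6, 22.4]
top2 [26.0, 74.7, 23.5, 53.0, 50.7, 22.4]
top4 [82.0, 71.7, 25.5, 62.0, 50.8, 22.3]
top5 [26.0, 74.4, 23.7, 52.0, 50.4, 22.5]
```

```bash
python3 -c "
from h import *
print(arm.job_done())"
```

```text
the job is handed in; nothing more can be done
None
```

I handed the job in at about 45 s: all four thumbscrews are at their stops, the cover lies flat and handle up in the middle of the mat, both rings that were present are in the drawer, and the drawer is pushed home against its stop.

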